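# Park the tall bottle in its bay

## Robot

A 6-joint arm with a two-finger parallel gripper is mounted at the origin on a cart in front of the work surface, level with it; the furniture and walls round the work are solid. World frame = base frame: x ahead of the robot, y to its left, z up, the work surface at z = 0. Lengths are in m, angles in rad, forces in N, time in s.
With the tool pointing down it reaches from about 0.25 to 0.725 m from the base axis. Payload 4 kg.
Tool frame: the origin (TCP) lies between the finger pads; the fingertips stand 11 mm ahead of it and the grasp point (between the pads) lies 8 mm behind it (bot.tip_extent is the distance from the TCP to the fingertips, in m); z points along the fingers, y is the line along which they close (so a half turn about z gives the same grasp; the last joint's range is limited). The gripper opens to 85 mm and grips with 20 to 120 N. Pads are 22 mm wide; open, the fingers measure 114 mm over their backs; the gripper's body (76 mm by 85 mm) begins 54 mm behind the grasp point. The pads swing forward as they close: fully open they stand 13 mm farther back than shut.
Start: joints at [0, 0.241, 0.005, 1.335, 0, 1.571], TCP at [0.5, -0, 0.203] pointing down, gripper open.
Joint ranges: [-2.72, 2.72], [-1.05, 1.87], [-1.09, 1.28], [-1.99, 2.15], [-1.42, 1.44], [-3.14, 3.14]. Speed limits (rad/s): [2.79, 2.79, 3.14, 3.14, 3.14, 3.14].

## Interface

Orientations are given as a unit quaternion [x, y, z, w].
In Python, from workcell import bot gives the robot as it stands. The module is installed in compiled form; this text tells all that it offers.
- The arm moves only by the tool drive_tool, never from a script. Its argument "rows" is a list of rows, each an object of numbers: "dx", "dy", "dz": the shift along the tool's x, y, z in units of 50 mm (1.0 is 50 mm); "wx", "wy", "wz": the turn, a rotation vector about the tool's x, y, z in units of 5 degrees (1.0 is 5 degrees); "hand": the finger opening in mm, from 0 to 85.4. A call has 1 to 20 rows; each row is the pose to reach, as a shift and turn from the pose commanded when the call began, along the tool's axes at that moment; what a row does not reach only later rows make up. A row lasts 1/10 s, in which the tool goes at most 50 mm and 8.59 degrees, less where a joint would pass 70% of its speed; a pose out of reach is approached as far as the arm can. A call with a gripper value outside its range is refused whole. The fingers move at their own pace and stop on an object; the grip force is fixed at half the most. Time passes only in rows, so rows that repeat a pose let the fingers close. It gives the time, the measured TCP pose, the force, the opening and the grip force at its end, in the units of the state.
- bot.get_obs(): the state, without advancing time (a new reading comes with each control period).
- bot.camera(name): name is "scene" or "side" or "wrist"; returns the picture (400x640x3 uint8, red, green, blue); there is no depth.
- bot.get_calibration(name): a dict with "vfov" (degrees; the focal length in pixels is half the picture's height over the tangent of half this angle, whatever the lens; pixels are square), "cx", "cy" (the principal point, pixels), "k1" (the pictures are not rectified: a ray, as slopes to the right and down, at radius r is drawn at 1 + k1 r^2 times it, then the intrinsics apply), "origin" and "rotation" of the camera in the world; the wrist camera has in their place "mount" (4x4, takes a point from camera to tool coordinates, whose origin is the TCP and whose axes are the flange's). Camera axes: x right, y up, looking along -z (the intrinsics and any distortion apply to the point x, -y, -z); pixel columns grow to the right and rows downward; lengths in m; the calibration is good to about 2 mm. A picture is of the moment at which its call begins: read the wrist's pose just before it. get_calibration takes no time and is no camera call.
- bot.job_done(): hands the job in; it is judged then, once.
Trained networks look in the newest picture that a camera, given by its name, has taken for a name from the list of things; names that differ only in an ending like _2 or _b are one class to them, and where a whole thing is asked for, a point or a joint stands for the part that bears it (a point fixed in the world has none). Each returns a list of dicts, best first, with "score" (0 to 1); they miss things now and then, are a little off and sometimes report something else, mostly with a low value. They report only what shows in the picture. A call takes as long as a camera call.
- bot.look_for(camera, thing): "extent" ([centre column, centre row, width, height] in pixels, round what is visible of it).
- bot.outline_of(camera, thing): "region" (400x640 bool, what is visible of it) and "extent" ([centre column, centre row, width, height] in pixels, round what is visible of it).
The state is a dict: "clock": time; "joint_pos": joint angles; "joint_vel": joint speeds; "tau": joint torques, N m; "eef_pos": TCP position; "tool_rot": TCP orientation; "ft_force": force on the tool from outside, world axes, zero at the start; "ft_torque": the same for the moment, N m; "grip_width": finger opening in m; "grasp_force": force on a finger pad.
Only numpy, scipy, OpenCV 4.12 (cv2) and the standard library are available. Lean on these libraries where they do the work, as an engineer would, in place of code of your own. Each camera call takes 0.05 s, during which the arm holds its last target. There are 200 camera calls.

## Task

Slide the tall round vinegar bottle that stands before the low wooden bay (yellow cap) along the worktop into the bay, pushing it low down so that it stays upright, gently and without gripping or lifting it, until you feel it press the sprung pad at the back in by a few millimetres. Let go so that it still stands upright against the pad, then push the retaining bar fully closed across the mouth. Leave everything else where it stands.

Things in the scene. Friction and masses are not known exactly. Their poses are not given: they have to be found in the camera images.
- vinegar: The bottle to park: tall round glass bottle with a yellow cap and a slim neck, 238 high, 60 diameter from the foot up to about 100 high, 0.35 to 0.7 kg. Origin: centre of its underside, z up. Stands alone at the front, before the rack's mouth, 120 to 190 from it and up to 30 off its midline. (A twin by the back wall is no part of this.) Sliding takes 1.5 to 4 N; never push over 15 N.
- low_spot (a point): Point on the bottle's axis 27 above its foot: the height to push at. Pushed above about 45 high it tips. Two fingertips about 20 apart, side by side across the push, cradle it so that it does not roll off. A hand pointing straight down touches the bottle's upper part with the gripper's body first: lean the hand back about 40 degrees, fingertips leading.
- rack: Fixed low wooden bottle bay without a floor, open in front. Origin: on the worktop at the middle of the mouth. +x points into the bay, +y to the side nearer the robot, z up. Two side rails, 30 high, 12 thick, run from x = 12 to 146; clear width 76 (y -38 to +38). The retaining bar slides in the plane x = 0 through a guide block at x -13 to +13, y 38 to 68, 35 high.
- bracket: Fixed wooden cross piece at the bay's back, 34 high; origin and axes coincide with the rack's. It carries a sprung upright rubber pad, 56 wide, 8 to 40 high, on a carriage that is locked anywhere within 28 mm. The setting is not measured: the face of the unpressed pad is at rack x = 72 to 100 and must be seen or felt.
- pad_middle (a point): Point fixed on the bracket at rack x = 86, y = 0, 24 high: the middle of the range of places of the pad's face (not the face itself). The pad yields to +x against a spring: 0.4 N to begin, 0.4 N more per mm, 4.4 N at the end of its 10 mm travel, then solid. Afterwards friction holds the bottle; it may spring back some mm, the pad following it.
- bar (a joint): The retaining bar, a 12x12 steel bar 22 above the worktop that slides along the rack's y across the mouth. Value in m: 0 = fully closed (it then reaches from its guide to the middle of the mouth, free end at y = -5, which bars the bottle's way out), grows as it is drawn to +y; 0.045 to 0.055 at the start: mouth clear. Friction 1.5 N, stays where left; stops at 0 and 0.055.
- bar_end (a point): Centre of the outer (+y) face of the bar's black end plate, 30 above the worktop; the plate is 24 wide (rack x), 8 thick, 5 to 49 high; the face is at rack x = 0, y = 84 mm + bar value. Push it here towards the rack's -y to close the bar.  A hand pointing straight down with shut fingers has room to do it.
- oil: Bystander, tall square oil bottle, 60x60x271, beside the rack on its far side (mm); origin at the centre of its underside.
- pepper: Bystander, wooden pepper mill, 58 dia x 170 (mm); origin at the centre of its underside.
- salt: Bystander, salt shaker, 44 dia x 90 (mm); origin at the centre of its underside.
- tin: Bystander, food tin, 57 dia x 72 (mm); origin at the centre of its underside.
- egg_timer: Bystander, round kitchen timer, 62 dia x 56 (mm); origin at the centre of its underside.
- honey: Bystander, jar with a flat lid, 58 dia x 95 (mm); origin at the centre of its underside.

How it is judged:
On the way, in this order (a step that is already met when the one before it is completed fails the run):
1. with the bar still open, the bottle is in the bay, upright, pressed on the sprung pad with more than 1.5 N (x of vinegar in the frame of rack between 0.036 and 0.085 m and y of vinegar in the frame of rack between -0.012 and 0.012 m and contact force between vinegar and bracket above 1.5 N and angle between vinegar's own z axis and vertical below 0.1 rad and value of joint bar above 0.03 m), for 0.2 s.
2. the bar is fully closed (value of joint bar below 0.004 m), for 0.2 s.
At the end, for the whole second after the job is handed in: The bottle stands upright (within 0.06 rad) on the worktop at rest between the rails of the bay, still touching the back pad (more than 0.2 N), and the retaining bar is closed to within 4 mm (x of vinegar in the frame of rack between 0.036 and 0.085 m and y of vinegar in the frame of rack between -0.012 and 0.012 m and contact force between vinegar and bracket above 0.2 N and angle between vinegar's own z axis and vertical below 0.06 rad and height (world z) of vinegar below 0.004 m and linear speed of vinegar below 0.01 m/s and value of joint bar below 0.004 m).
It fails at once if the bottle is pushed or gripped with more than 15 N (contact force between any of the fingers, the arm and vinegar above 15 N).
It fails at once if the bottle is tipped by more than 0.2 rad (angle between vinegar's own z axis and vertical above 0.2 rad).
It fails at once if the bottle is lifted off the worktop by more than 8 mm (height (world z) of vinegar above 0.008 m).
It fails at once if a bystander is moved by more than 20 mm (distance of any of oil, pepper, salt, tin, egg_timer, honey from where it was at the start of the episode above 0.02 m).
It also fails if it takes over 72 s, if anything falls off the work surface, if the arm or the gripper's body presses on something with over 40 N, if the wrist force passes 120 N, or if a joint passes its speed limit or range.

## Working session

There is one attempt and no reset: what is moved stays moved. The work goes in short steps, Python scripts to look and compute and a tool call to move; the robot and the scene stay as the last step left them, time stands still between calls to the robot, and variables do not carry over. Pictures are saved under pics/ and viewed, at most 10 in all, crops included, and the job is handed in when it is done.

Besides the shell and the picture viewer there is one more tool, called by a JSON object that holds its "method" and its "body". drive_tool: Moves the arm, as the interface text tells. Its arguments: {"type":"object","properties":{"rows":{"type":"array","items":{"type":"object","properties":{"dx":{"type":"number"},"dy":{"type":"number"},"dz":{"type":"number"},"wx":{"type":"number"},"wy":{"type":"number"},"wz":{"type":"number"},"hand":{"type":"number"}}}}},"required":["rows"]}

```bash
mkdir -p pics; cat > h.py <<'E'
import numpy as np, cv2
from workcell import bot
from scipy.spatial.transform import Rotation as R
def cal(n):
    c=bot.get_calibration(n); c['f']=200/np.tan(np.radians(c['vfov'])/2)
    if 'mount' in c:
        o=bot.get_obs(); T=np.eye(4); T[:3,:3]=R.from_quat(o['tool_rot']).as_matrix(); T[:3,3]=o['eef_pos']
        M=T@np.array(c['mount']); c['rotation']=M[:3,:3]; c['origin']=M[:3,3]
    c['rotation']=np.array(c['rotation']); c['origin']=np.array(c['origin']); return c
def proj(c,P):
    p=(np.atleast_2d(P)-c['origin'])@c['rotation']
    s=np.c_[p[:,0]/-p[:,2],p[:,1]/p[:,2]]
    s=s*(1+c['k1']*(s**2).sum(1,keepdims=True))
    return s*c['f']+[c['cx'],c['cy']]
def ray(c,uv):
    d=(np.array(uv,float)-[c['cx'],c['cy']])/c['f']; s=d.copy()
    for _ in range(20): s=d/(1+c['k1']*(s@s))
    v=c['rotation']@np.array([s[0],-s[1],-1]); return v
def atz(c,uv,z):
    v=ray(c,uv); return c['origin']+v*(z-c['origin'][2])/v[2]
def snap(n,f):
    c=cal(n); im=bot.camera(n); cv2.imwrite('pics/'+f,im[:,:,::-1]); return c,im
E
python3 - <<'E'
from h import *
for n in ['scene','side','wrist']:
    c,im=snap(n,n+'0.png'); print(n,c['origin'].round(3),(-c['rotation'][:,2]).round(2),round(c['f']),c['k1'])
    for t in ['vinegar','rack','bracket','bar_end','oil','pepper','salt','tin','egg_timer','honey']:
        r=bot.look_for(n,t); print(t,[(round(x['score'],2),np.round(x['extent']).astype(int).tolist()) for x in r[:3]])
o=bot.get_obs(); print(o['clock'],o['eef_pos'],o['tool_rot'],o['ft_force'])
E
```

```text
Traceback (most recent call last):
IndexError: too many indices for array: array is 1-dimensional, but 2 were indexed
```

View pics/scene0.png

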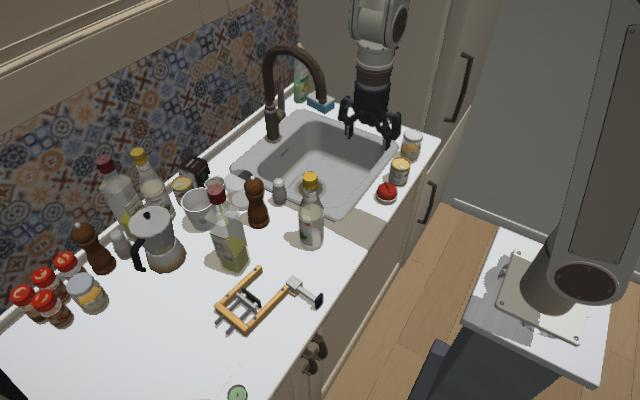

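The scene picture shows the vinegar near (311,215), the bay at (260,300) with its mouth facing the bottle, and the bar's black plate at (318,300). The camera rotation is apparently given as a quaternion.

```bash
python3 - <<'E'
import re
s=open('h.py').read()
s=s.replace("    c['rotation']=np.array(c['rotation']);","    c['rotation']=np.array(c['rotation'])\n    if c['rotation'].ndim==1: c['rotation']=R.from_quat(c['rotation']).as_matrix()\n   ")
open('h.py','w').write(s)
E
python3 - <<'E'
from h import *
print(bot.get_calibration('scene'))
for n in ['scene','side','wrist']:
    c,im=snap(n,n+'0.png'); print(n,c['origin'].round(3),(-c['rotation'][:,2]).round(2),round(c['f']),c['k1'])
    for t in ['vinegar','rack','bracket','bar_end','oil','pepper','salt','tin','egg_timer','honey']:
        if n=='wrist' and t!='rack': continue
        r=bot.look_for(n,t); print(t,[(round(x['score'],2),np.round(x['extent']).astype(int).tolist(),atz(c,[x['extent'][0],x['extent'][1]+x['extent'][3]/2],0).round(3).tolist()[:2]) for x in r[:3]])
o=bot.get_obs(); print(o['clock'],o['eef_pos'],o['tool_rot'],o['ft_force'])
E
```

```text
{'vfov': 53.7239893301102, 'cx': 318.2080574886315, 'cy': 196.61518593892785, 'k1': -0.059625516303699756, 'origin': array([0.19908148, 0.67806108, 0.83164721]), 'rotation': array([-0.10694514,  0.35616104,  0.89183936, -0.25755507])}
scene [0.199 0.678 0.832] [ 0.37 -0.58 -0.72] 395 -0.059625516303699756
vinegar [(0.66, [312, 212, 23, 82], [0.537, 0.189]), (0.41, [237, 313, 45, 48], [0.553, 0.465])]
rack [(0.78, [272, 298, 106, 66], [0.495, 0.412])]
bracket [(0.81, [238, 312, 47, 48], [0.551, 0.463]), (0.26, [412, 146, 27, 33], [0.458, -0.273])]
bar_end [(0.5, [312, 297, 28, 26], [0.45, 0.323])]
oil []
pepper [(0.63, [258, 202, 26, 50], [0.708, 0.193])]
salt [(0.55, [277, 190, 12, 32], [0.709, 0.106]), (0.32, [230, 231, 42, 94], [0.665, 0.36])]
tin [(0.89, [399, 171, 20, 26], [0.451, -0.163])]
egg_timer [(0.7, [388, 194, 22, 24], [0.442, -0.063]), (0.66, [238, 314, 48, 52], [0.547, 0.468])]
honey [(0.7, [412, 145, 29, 35], [0.457, -0.274])]
side [0.626 1.245 1.031] [-0.01 -0.77 -0.64] 459 0.006222031815979133
vinegar [(0.63, [329, 194, 24, 69], [0.561, 0.189])]
rack [(0.96, [340, 262, 69, 45], [0.542, 0.418])]
bracket [(0.88, [328, 281, 39, 30], [0.578, 0.455]), (0.6, [342, 261, 66, 45], [0.535, 0.414]), (0.38, [290, 226, 25, 79], [0.684, 0.341])]
bar_end []
oil [(0.81, [291, 226, 25, 83], [0.681, 0.348])]
pepper [(0.53, [281, 197, 7, 15], [0.717, 0.066])]
salt []
tin [(0.78, [352, 153, 19, 26], [0.457, -0.141])]
egg_timer [(0.78, [352, 170, 16, 14], [0.461, -0.076])]
honey [(0.83, [342, 134, 13, 26], [0.484, -0.271]), (0.38, [329, 192, 21, 66], [0.561, 0.173])]
wrist [0.501 0.077 0.375] [-0.   -0.3  -0.95] 298 0.013999228205150116
rack []
1.25 [ 5.00010191e-01 -6.07164232e-09  2.02802147e-01] [7.07106715e-01 7.07106847e-01 3.80599766e-06 4.16750867e-06] [-0.07711928 -0.54103862  0.16742494]
```

View pics/side0.png

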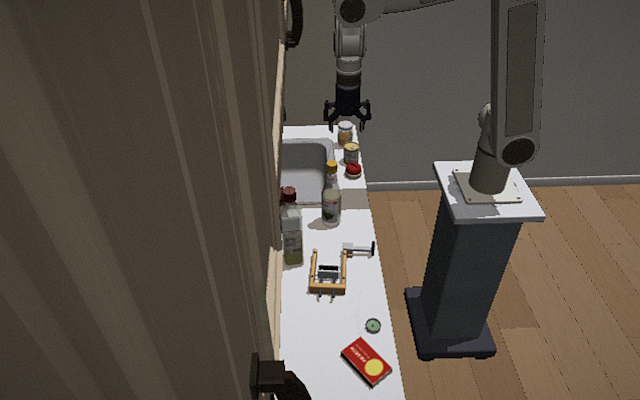

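The side view shows the bay open toward the bottle (along world +y), the oil at left (292,230), and the bar plate at (373,248). I'll zoom in on the rack in both views.

```bash
python3 - <<'E'
import cv2,numpy as np
a=cv2.imread('pics/scene0.png')[160:340,205:335]; b=cv2.imread('pics/side0.png')[170:310,295:385]
a=cv2.resize(a,None,fx=3.3,fy=3.3,interpolation=3); b=cv2.resize(b,None,fx=4,fy=4,interpolation=3)
o=np.zeros((595,795,3),np.uint8); o[:a.shape[0],:a.shape[1]]=a; o[:b.shape[0],432:432+b.shape[1]]=b
cv2.imwrite('pics/crop0.png',o)
E
```

```text
(no output)
```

View pics/crop0.png

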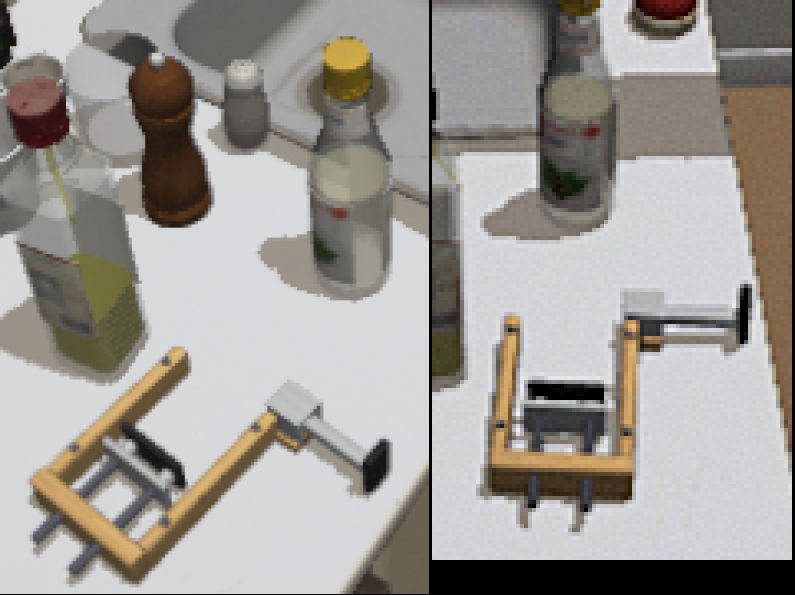

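```bash
cat > fit.py <<'E'
from h import *
from scipy.optimize import least_squares
cs,cd=cal('scene'),cal('side')
S=lambda u,v:np.array([u,v])/3.3+[204.5,159.5]
D=lambda u,v:np.array([u-432,v])/4+[294.5,169.5]
def rw(p,P):
    P=np.atleast_2d(P)/1000.; c,s=np.cos(p[2]),np.sin(p[2])
    return np.c_[p[0]+c*P[:,0]-s*P[:,1],p[1]+s*P[:,0]+c*P[:,1],P[:,2]]
obs=[(cs,S(173,347),(12,-50,30)),(cs,S(189,353),(12,-38,30)),(cd,D(506,318),(12,-50,30)),(cd,D(518,318),(12,-38,30)),
 (cd,D(626,322),(12,38,30)),(cd,D(637,322),(12,50,30))]
pl=[(cs,S(372,443),-12),(cs,S(388,440),12),(cd,D(748,286),0)]
def res(p):
    r=[(proj(c,rw(p,P))[0]-u) for c,u,P in obs]
    r+=[(proj(c,rw(p,(x,84+p[3]*1000,49)))[0]-u) for c,u,x in pl]
    return np.ravel(r)
s=least_squares(res,[0.55,0.34,1.57,0.05],x_scale=[.01,.01,.05,.01],loss='soft_l1')
print('rack',s.x.round(4),np.degrees(s.x[2]).round(1)); print(res(s.x).round(1))
a=np.linspace(0,6.283,120)
def bres(q):
    r=[]
    for c,l,rr,b in [(cs,S(313,250),S(392,250),S(350,297)),(cd,D(540,160),D(616,160),D(577,223))]:
        pts=np.vstack([np.c_[q[0]+.03*np.cos(a),q[1]+.03*np.sin(a),0*a+z] for z in np.linspace(0,.1,21)])
        uv=proj(c,pts); m=abs(uv[:,1]-l[1])<2
        r+=[uv[m,0].min()-l[0],uv[m,0].max()-rr[0],uv[:,1].max()-b[1]]
    return np.array(r)
t=least_squares(bres,[.55,.2],diff_step=1e-3,x_scale=.01); print('bottle',t.x.round(4),bres(t.x).round(1))
p=s.x; d=t.x-p[:2]; c_,s_=np.cos(p[2]),np.sin(p[2]); print('bottle in rack',(c_*d[0]+s_*d[1]).round(4),(-s_*d[0]+c_*d[1]).round(4))
# pad face top edge px
for c,uv in [(cs,S(122,424)),(cs,S(186,488)),(cd,D(528,381)),(cd,D(604,386))]:
    w=atz(c,uv,.04)[:2]-p[:2]; print('pad',(c_*w[0]+s_*w[1]).round(4),(-s_*w[0]+c_*w[1]).round(4))
o=rw(p,[(0,84+p[3]*1000,30),(146,50,34),(146,-50,34)]); print(o.round(4)); print('back',[(proj(cs,x)[0]-204.5-[0,159.5-204.5]-[0,0]).round(0) for x in o])
E
python3 fit.py
```

```text
rack [0.5664 0.2953 1.5308 0.0462] 87.7
[ 0.4 -0.  -0.6  0.5 -0.5  0.1  0.6  0.1 -0.8 -1.   0.5 -1.   7.4 -3.
 -3.5  5.8 -0.1  0.6]
bottle [0.5566 0.1538] [ 1.3  0.6  0.2 -0.9 -1.1  1.9]
bottle in rack -0.1418 0.0041
pad 0.0857 -0.0329
pad 0.0976 0.0351
pad 0.082 -0.032
pad 0.0866 0.0218
[[0.4363 0.3005 0.03  ]
 [0.5223 0.4432 0.034 ]
 [0.6222 0.4392 0.034 ]]
back [array([117., 139.]), array([ 47., 170.]), array([ 14., 146.])]
```

```bash
sed -i 's/S(372,443),-12/S(372,443),12/; s/S(388,440),12/S(388,440),-12/' fit.py; python3 fit.py | head -6
cat > mv.py <<'E'
from h import *
def Rt(psi,lean):  # tool z leads along yaw psi (deg), leaned deg
    f=np.array([np.cos(np.radians(psi)),np.sin(np.radians(psi)),0]); u=np.array([0,0,1.])
    l=np.radians(lean); z=f*np.sin(l)-u*np.cos(l); x=f*np.cos(l)+u*np.sin(l); return np.c_[x,np.cross(z,x),z]
def cmd(p,psi,lean):
    o=bot.get_obs(); R0=R.from_quat(o['tool_rot']).as_matrix()
    d=R0.T@(np.array(p)-o['eef_pos'])/.05; w=np.degrees(R.from_matrix(R0.T@Rt(psi,lean)).as_rotvec())/5
    print('d',d.round(3),'w',w.round(3))
E
python3 -c "
from mv import *
cmd([.552,.06,.15],86.5,40); cmd([.552,.085,.027],86.5,40)"
```

```text
rack [0.5663 0.296  1.5128 0.0439] 86.7
[ 0.5 -0.1 -0.6  0.5 -0.5 -0.   0.6  0.  -0.8 -0.6  0.5 -0.6 -0.3  5.3
  1.1 -1.6 -0.7  1.3]
bottle [0.5566 0.1538] [ 1.3  0.6  0.2 -0.9 -1.1  1.9]
bottle in rack -0.1425 0.0014
pad 0.0856 -0.0316
d [1.2   1.04  1.056] w [-0.244  7.997  0.671]
d [1.7   1.04  3.516] w [-0.244  7.997  0.671]
```

{"method": "drive_tool", "body": {"rows": [{"dx":0.4,"dy":0.4,"dz":0.4,"wy":1.6,"hand":20},{"dx":0.8,"dy":0.8,"dz":0.8,"wx":-0.1,"wy":3.2,"wz":0.3,"hand":20},{"dx":1.2,"dy":1.04,"dz":1.06,"wx":-0.2,"wy":4.8,"wz":0.5,"hand":20},{"dx":1.2,"dy":1.04,"dz":1.06,"wx":-0.24,"wy":6.4,"wz":0.6,"hand":20},{"dx":1.2,"dy":1.04,"dz":1.06,"wx":-0.24,"wy":8,"wz":0.67,"hand":20},{"dx":1.2,"dy":1.04,"dz":1.06,"wx":-0.24,"wy":8,"wz":0.67,"hand":20},{"dx":1.2,"dy":1.04,"dz":1.06,"wx":-0.24,"wy":8,"wz":0.67,"hand":20},{"dx":1.2,"dy":1.04,"dz":1.06,"wx":-0.24,"wy":8,"wz":0.67,"hand":20}]}}

```text
invalid input at $.rows[0]: expected keys dx, dy, dz, wx, wy, wz, hand
```

```bash
python3 -c "
from mv import *
c,im=snap('wrist','w1.png')
print(bot.get_obs()['ft_force'])
for r in bot.look_for('wrist','vinegar')[:2]+bot.look_for('wrist','rack')[:1]: print(r)
p=[.5566,.1538]; a=np.linspace(0,6.28,60)
uv=proj(c,np.c_[p[0]+.03*np.cos(a),p[1]+.03*np.sin(a),0*a])
im=im.copy(); cv2.polylines(im,[uv.astype(int)],True,(255,0,0),1)
cs,s=np.cos(1.5128),np.sin(1.5128)
P=[(12,-38,30),(12,38,30),(146,-38,30),(146,38,30),(0,128,30),(86,0,24)]
for q in P:
  x,y,z=np.array(q)/1000; u=proj(c,[.5663+cs*x-s*y,.296+s*x+cs*y,z])[0]; cv2.circle(im,tuple(u.astype(int)),2,(0,0,255),-1)
cv2.imwrite('pics/w1b.png',im[:,:,::-1])
cmd([.552,.085,.027],86.5,40)"
```

```text
[-0.41468014  0.05358596 -0.42795965]
{'extent': [394.1, 31.7, 99.9, 59.6], 'score': 0.72}
{'extent': [290.9, 241.4, 50.5, 50.4], 'score': 0.53}
d [1.7   1.04  3.516] w [-0.245  7.997  0.67 ]
```

View pics/w1b.png

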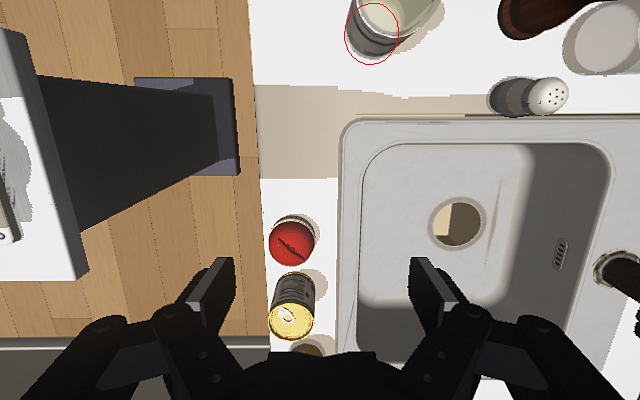

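The wrist camera shows the bottle's foot at about (372,55), a few mm beyond the red predicted circle. The move was refused because each row needs every key.

{"method": "drive_tool", "body": {"rows": [{"dx":0.4,"dy":0.4,"dz":0.4,"wx":0,"wy":1.6,"wz":0.1,"hand":20},{"dx":0.8,"dy":0.8,"dz":0.8,"wx":-0.1,"wy":3.2,"wz":0.3,"hand":20},{"dx":1.2,"dy":1.04,"dz":1.06,"wx":-0.2,"wy":4.8,"wz":0.5,"hand":20},{"dx":1.2,"dy":1.04,"dz":1.06,"wx":-0.24,"wy":6.4,"wz":0.6,"hand":20},{"dx":1.2,"dy":1.04,"dz":1.06,"wx":-0.24,"wy":8,"wz":0.67,"hand":20},{"dx":1.2,"dy":1.04,"dz":1.06,"wx":-0.24,"wy":8,"wz":0.67,"hand":20},{"dx":1.2,"dy":1.04,"dz":1.06,"wx":-0.24,"wy":8,"wz":0.67,"hand":20},{"dx":1.2,"dy":1.04,"dz":1.06,"wx":-0.24,"wy":8,"wz":0.67,"hand":20}]}}

```text
clock: 2.2
eef_pos: [0.5525, 0.0605, 0.1507]
tool_rot: [0.684, 0.645, 0.249, -0.234]
ft_force: [0.2, 0.3, 0.1]
grip_width: 0.0199
grasp_force: 0.0
```

```bash
cat > ov.py <<'E'
from mv import *
import sys
c,im=snap('wrist',sys.argv[1]+'.png')
o=bot.get_obs(); print(o['clock'],o['eef_pos'].round(4),o['ft_force'].round(2),o['joint_pos'].round(2))
p=[.5566,.156]; a=np.linspace(0,6.28,60)
im=im.copy()
uv=proj(c,np.c_[p[0]+.03*np.cos(a),p[1]+.03*np.sin(a),0*a]); cv2.polylines(im,[uv.astype(int)],True,(255,0,0),1)
cs,s=np.cos(1.5128),np.sin(1.5128)
for q in [(12,-38,30),(12,38,30),(146,-38,30),(146,38,30),(0,128,30),(86,0,24)]:
  x,y,z=np.array(q)/1000; u=proj(c,[.5663+cs*x-s*y,.296+s*x+cs*y,z])[0]
  if abs(u).max()<1000: cv2.circle(im,tuple(u.astype(int)),2,(0,0,255),-1)
cv2.imwrite('pics/'+sys.argv[1]+'b.png',im[:,:,::-1])
E
python3 ov.py w2; python3 -c "
from mv import *
cmd([.552,.092,.027],86.5,40)"
```

```text
2.25 [0.5525 0.0608 0.151 ] [-0.06  0.54  0.13] [-0.27  0.48 -0.    1.27  0.68  1.29]
d [-1.115 -0.053  2.301] w [0.006 0.013 0.034]
```

View pics/w2b.png

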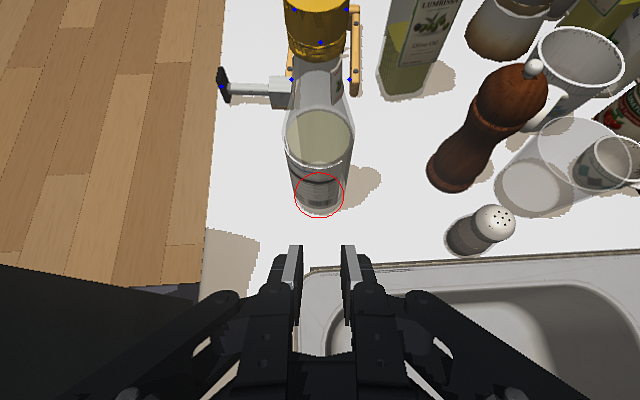

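The wrist view shows the bottle's foot centred at (318,195) between the fingers at (295..350,270), and the rack points line up laterally. Now descend behind the bottle.

{"method": "drive_tool", "body": {"rows": [{"dx":-0.3,"dy":-0.01,"dz":0.6,"wx":0,"wy":0,"wz":0,"hand":20},{"dx":-0.6,"dy":-0.03,"dz":1.2,"wx":0,"wy":0,"wz":0,"hand":20},{"dx":-0.85,"dy":-0.05,"dz":1.75,"wx":0,"wy":0,"wz":0,"hand":20},{"dx":-1.05,"dy":-0.05,"dz":2.15,"wx":0,"wy":0,"wz":0,"hand":20},{"dx":-1.115,"dy":-0.05,"dz":2.3,"wx":0,"wy":0,"wz":0,"hand":20},{"dx":-1.115,"dy":-0.05,"dz":2.3,"wx":0,"wy":0,"wz":0,"hand":20},{"dx":-1.115,"dy":-0.05,"dz":2.3,"wx":0,"wy":0,"wz":0,"hand":20}]}}

```text
clock: 2.95
eef_pos: [0.5525, 0.0916, 0.0274]
tool_rot: [0.684, 0.645, 0.25, -0.234]
ft_force: [1.2, 0.2, -0.2]
grip_width: 0.0201
grasp_force: 0.0
```

```bash
python3 ov.py w3
```

```text
3.0 [0.5527 0.0913 0.0276] [-0.54 -0.38  0.68] [-0.22  0.6  -0.17  0.94  0.69  1.36]
```

View pics/w3b.png

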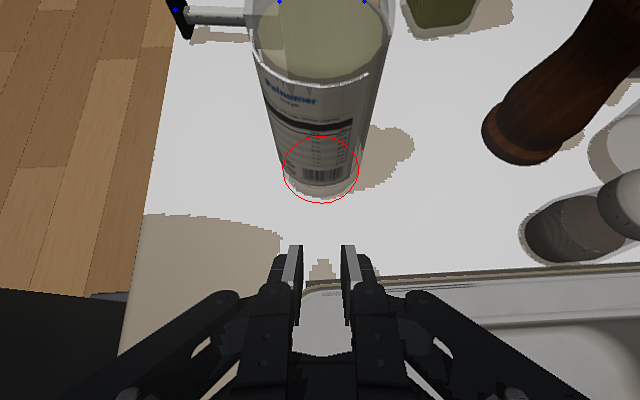

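The bottle's foot (about (319,165)) is centred on the fingers (midline column 321). Start the push: 20 rows of 2 mm.

{"method": "drive_tool", "body": {"rows": [{"dx":0.031,"dy":0,"dz":0.026,"wx":0,"wy":0,"wz":0,"hand":20},{"dx":0.061,"dy":0,"dz":0.051,"wx":0,"wy":0,"wz":0,"hand":20},{"dx":0.092,"dy":0,"dz":0.077,"wx":0,"wy":0,"wz":0,"hand":20},{"dx":0.123,"dy":0,"dz":0.103,"wx":0,"wy":0,"wz":0,"hand":20},{"dx":0.153,"dy":0,"dz":0.129,"wx":0,"wy":0,"wz":0,"hand":20},{"dx":0.184,"dy":0,"dz":0.154,"wx":0,"wy":0,"wz":0,"hand":20},{"dx":0.214,"dy":0,"dz":0.18,"wx":0,"wy":0,"wz":0,"hand":20},{"dx":0.245,"dy":0,"dz":0.206,"wx":0,"wy":0,"wz":0,"hand":20},{"dx":0.276,"dy":0,"dz":0.231,"wx":0,"wy":0,"wz":0,"hand":20},{"dx":0.306,"dy":0,"dz":0.257,"wx":0,"wy":0,"wz":0,"hand":20},{"dx":0.337,"dy":0,"dz":0.283,"wx":0,"wy":0,"wz":0,"hand":20},{"dx":0.368,"dy":0,"dz":0.309,"wx":0,"wy":0,"wz":0,"hand":20},{"dx":0.398,"dy":0,"dz":0.334,"wx":0,"wy":0,"wz":0,"hand":20},{"dx":0.429,"dy":0,"dz":0.36,"wx":0,"wy":0,"wz":0,"hand":20},{"dx":0.46,"dy":0,"dz":0.386,"wx":0,"wy":0,"wz":0,"hand":20},{"dx":0.49,"dy":0,"dz":0.411,"wx":0,"wy":0,"wz":0,"hand":20},{"dx":0.521,"dy":0,"dz":0.437,"wx":0,"wy":0,"wz":0,"hand":20},{"dx":0.551,"dy":0,"dz":0.463,"wx":0,"wy":0,"wz":0,"hand":20},{"dx":0.582,"dy":0,"dz":0.489,"wx":0,"wy":0,"wz":0,"hand":20},{"dx":0.613,"dy":0,"dz":0.514,"wx":0,"wy":0,"wz":0,"hand":20}]}}

```text
clock: 5.0
eef_pos: [0.5538, 0.1314, 0.0259]
tool_rot: [0.684, 0.644, 0.249, -0.235]
ft_force: [0.0, 0.1, 0.3]
grip_width: 0.0201
grasp_force: 0.0
```

```bash
python3 ov.py w4; python3 -c "
from mv import *
for _ in range(2):
  bot.camera('wrist'); print(bot.get_obs()['ft_force'].round(2))"
```

```text
5.05 [0.5538 0.1317 0.026 ] [-0.76 -0.5   0.03] [-0.15  0.58 -0.2   0.86  0.7   1.45]
[-0.09  0.34 -0.58]
[-0.07  0.01 -0.  ]
```

View pics/w4b.png

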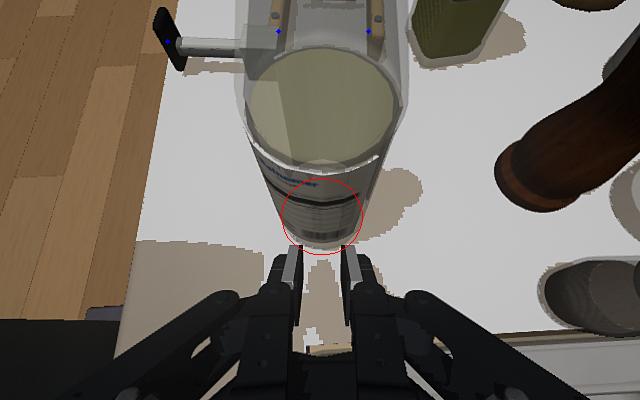

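The wrist view shows the fingertips (row 246) just short of the foot (row 248), well centred on both foot and bay. Continue at 3 mm per row.

{"method": "drive_tool", "body": {"rows": [{"dx":0.03,"dy":0,"dz":0.023,"wx":0,"wy":0,"wz":0,"hand":20},{"dx":0.06,"dy":0,"dz":0.047,"wx":0,"wy":0,"wz":0,"hand":20},{"dx":0.09,"dy":0,"dz":0.07,"wx":0,"wy":0,"wz":0,"hand":20},{"dx":0.12,"dy":0,"dz":0.095,"wx":0,"wy":0,"wz":0,"hand":20},{"dx":0.15,"dy":0,"dz":0.118,"wx":0,"wy":0,"wz":0,"hand":20},{"dx":0.18,"dy":0,"dz":0.142,"wx":0,"wy":0,"wz":0,"hand":20},{"dx":0.22,"dy":0,"dz":0.174,"wx":0,"wy":0,"wz":0,"hand":20},{"dx":0.265,"dy":0,"dz":0.209,"wx":0,"wy":0,"wz":0,"hand":20},{"dx":0.31,"dy":0,"dz":0.245,"wx":0,"wy":0,"wz":0,"hand":20},{"dx":0.355,"dy":0,"dz":0.28,"wx":0,"wy":0,"wz":0,"hand":20},{"dx":0.4,"dy":0,"dz":0.316,"wx":0,"wy":0,"wz":0,"hand":20},{"dx":0.445,"dy":0,"dz":0.351,"wx":0,"wy":0,"wz":0,"hand":20},{"dx":0.49,"dy":0,"dz":0.387,"wx":0,"wy":0,"wz":0,"hand":20},{"dx":0.535,"dy":0,"dz":0.422,"wx":0,"wy":0,"wz":0,"hand":20},{"dx":0.58,"dy":0,"dz":0.458,"wx":0,"wy":0,"wz":0,"hand":20},{"dx":0.625,"dy":0,"dz":0.493,"wx":0,"wy":0,"wz":0,"hand":20},{"dx":0.67,"dy":0,"dz":0.529,"wx":0,"wy":0,"wz":0,"hand":20},{"dx":0.715,"dy":0,"dz":0.564,"wx":0,"wy":0,"wz":0,"hand":20},{"dx":0.76,"dy":0,"dz":0.6,"wx":0,"wy":0,"wz":0,"hand":20},{"dx":0.8,"dy":0,"dz":0.632,"wx":0,"wy":0,"wz":0,"hand":20}]}}

```text
clock: 7.15
eef_pos: [0.5569, 0.1824, 0.0275]
tool_rot: [0.684, 0.644, 0.249, -0.235]
ft_force: [0.1, -4.3, 1.3]
grip_width: 0.0203
grasp_force: 1.6
```

```bash
python3 ov.py w5; python3 -c "
from mv import *
for _ in range(2):
  bot.camera('wrist'); print(bot.get_obs()['ft_force'].round(2))
r=bot.look_for('wrist','vinegar'); print(r[:2])
r=bot.outline_of('wrist','vinegar')
if r:
  m=r[0]['region']
  for v in (200,215,230,240): print(v,np.where(m[v])[0][[0,-1]] if m[v].any() else None)
r=bot.look_for('wrist','rack'); print(r[:1])
"
```

```text
7.2 [0.5569 0.1828 0.0276] [-1.8  -2.26  1.53] [-0.06  0.57 -0.23  0.77  0.7   1.58]
[ 0.42 -2.33 -0.12]
[-0.32 -2.23  0.39]
[{'extent': [316.6, 137.0, 183.5, 271.0], 'score': 0.68}]
200 [260 376]
215 [267 370]
230 [274 363]
240 [279 360]
[{'extent': [181.1, 90.2, 89.0, 61.9], 'score': 0.62}]
```

View pics/w5b.png

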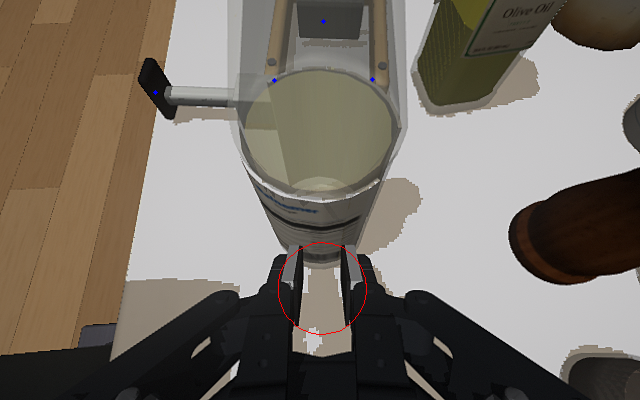

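The bottle is cradled at (320,255) and slides at about 2.3 N. The seen bay (pad centre about (330,20)) lies right of my projected point (323,21), so I'll refine the rack yaw from the wood pixels in the side and wrist views.

```bash
cat > yaw.py <<'E'
from h import *
p=np.array([.5663,.296]); cs,s=np.cos(1.5128),np.sin(1.5128)
for n,f in [('side','side0'),('scene','scene0'),('wrist','w5')]:
    c=cal(n); im=cv2.imread(f'pics/{f}.png'); h=cv2.cvtColor(im,cv2.COLOR_BGR2HSV)
    m=(h[...,0]>10)&(h[...,0]<25)&(h[...,1]>(70 if n!='wrist' else 50))&(h[...,2]>90)
    pts=[]
    for v,u in np.argwhere(m):
        d=atz(c,[u,v],.03)[:2]-p; x,y=1000*(cs*d[0]+s*d[1]),1000*(-s*d[0]+cs*d[1])
        if -10<x<170 and -75<y<75: pts.append((x,y))
    pts=np.array(pts); print(n,len(pts))
    for b in range(0,170,15):
        q=pts[(pts[:,0]>=b)&(pts[:,0]<b+15)]; L=q[q[:,1]<-15,1]; Rr=q[q[:,1]>15,1]
        f=lambda a:np.percentile(a,[5,50,95]).round(0).tolist() if len(a)>3 else None
        print(b,f(L),f(Rr))
E
python3 yaw.py
```

```text
side 453
0 None [41.0, 45.0, 49.0]
15 [-47.0, -42.0, -39.0] [40.0, 46.0, 49.0]
30 [-51.0, -45.0, -39.0] [40.0, 49.0, 65.0]
45 [-50.0, -45.0, -41.0] [37.0, 41.0, 45.0]
60 [-52.0, -47.0, -41.0] [36.0, 41.0, 45.0]
75 [-52.0, -46.0, -41.0] [36.0, 40.0, 45.0]
90 [-52.0, -49.0, -43.0] [36.0, 40.0, 44.0]
105 [-54.0, -48.0, -43.0] [36.0, 40.0, 44.0]
120 [-54.0, -50.0, -45.0] [33.0, 38.0, 44.0]
135 [-55.0, -38.0, -18.0] [16.0, 30.0, 41.0]
150 [-32.0, -25.0, -18.0] [18.0, 29.0, 40.0]
165 None None
scene 1191
0 [-47.0, -44.0, -41.0] None
15 [-48.0, -38.0, -29.0] [41.0, 52.0, 73.0]
30 [-48.0, -39.0, -29.0] [39.0, 48.0, 56.0]
45 [-50.0, -41.0, -30.0] [38.0, 47.0, 55.0]
60 [-51.0, -41.0, -31.0] [37.0, 46.0, 54.0]
75 [-51.0, -43.0, -32.0] [36.0, 45.0, 55.0]
90 [-53.0, -45.0, -36.0] [35.0, 44.0, 54.0]
105 [-52.0, -42.0, -33.0] [34.0, 44.0, 53.0]
120 [-53.0, -43.0, -33.0] [35.0, 43.0, 52.0]
135 [-55.0, -37.0, -18.0] [17.0, 37.0, 51.0]
150 [-54.0, -34.0, -17.0] [18.0, 33.0, 48.0]
165 None None
wrist 1953
0 [-50.0, -45.0, -40.0] [17.0, 31.0, 42.0]
15 [-50.0, -44.0, -40.0] [37.0, 41.0, 46.0]
30 [-51.0, -46.0, -42.0] [36.0, 40.0, 46.0]
45 [-52.0, -47.0, -42.0] [35.0, 40.0, 45.0]
60 [-52.0, -48.0, -43.0] [35.0, 39.0, 44.0]
75 [-53.0, -49.0, -44.0] [34.0, 39.0, 43.0]
90 [-54.0, -49.0, -45.0] [33.0, 38.0, 43.0]
105 None None
120 None None
135 None None
150 None None
165 None None
```

```bash
cat >> mv.py <<'E'
O=np.array([.5664,.296]); F=np.array([np.cos(np.radians(83.3)),np.sin(np.radians(83.3))]); L=np.array([-F[1],F[0]])
def rk(x,y,z): return np.r_[O+F*x+L*y,z]
def inr(p): d=np.array(p)[:2]-O; return np.r_[F@d,L@d]
E
python3 -c "
from mv import *
print(inr(bot.get_obs()['eef_pos']))
for x in (-.1,-.075,-.045,-.02): cmd(rk(x,-.001,.027),83.3,40)"
```

```text
[-0.114193   -0.00363417]
d [ 0.217 -0.037  0.187] w [-0.421 -0.001  0.487]
d [ 0.599 -0.009  0.508] w [-0.421 -0.001  0.487]
d [1.058 0.025 0.893] w [-0.421 -0.001  0.487]
d [1.441 0.053 1.214] w [-0.421 -0.001  0.487]
```

{"method": "drive_tool", "body": {"rows": [{"dx":0.036,"dy":-0.006,"dz":0.031,"wx":-0.07,"wy":0,"wz":0.08,"hand":20},{"dx":0.072,"dy":-0.012,"dz":0.062,"wx":-0.14,"wy":0,"wz":0.16,"hand":20},{"dx":0.108,"dy":-0.018,"dz":0.093,"wx":-0.21,"wy":0,"wz":0.24,"hand":20},{"dx":0.145,"dy":-0.025,"dz":0.125,"wx":-0.28,"wy":0,"wz":0.325,"hand":20},{"dx":0.181,"dy":-0.031,"dz":0.156,"wx":-0.35,"wy":0,"wz":0.406,"hand":20},{"dx":0.217,"dy":-0.037,"dz":0.187,"wx":-0.42,"wy":0,"wz":0.487,"hand":20},{"dx":0.265,"dy":-0.033,"dz":0.227,"wx":-0.42,"wy":0,"wz":0.487,"hand":20},{"dx":0.313,"dy":-0.03,"dz":0.267,"wx":-0.42,"wy":0,"wz":0.487,"hand":20},{"dx":0.36,"dy":-0.026,"dz":0.307,"wx":-0.42,"wy":0,"wz":0.487,"hand":20},{"dx":0.408,"dy":-0.023,"dz":0.347,"wx":-0.42,"wy":0,"wz":0.487,"hand":20},{"dx":0.456,"dy":-0.02,"dz":0.388,"wx":-0.42,"wy":0,"wz":0.487,"hand":20},{"dx":0.503,"dy":-0.016,"dz":0.428,"wx":-0.42,"wy":0,"wz":0.487,"hand":20},{"dx":0.551,"dy":-0.012,"dz":0.468,"wx":-0.42,"wy":0,"wz":0.487,"hand":20},{"dx":0.599,"dy":-0.009,"dz":0.508,"wx":-0.42,"wy":0,"wz":0.487,"hand":20},{"dx":0.645,"dy":-0.006,"dz":0.546,"wx":-0.42,"wy":0,"wz":0.487,"hand":20},{"dx":0.691,"dy":-0.002,"dz":0.585,"wx":-0.42,"wy":0,"wz":0.487,"hand":20},{"dx":0.737,"dy":0.001,"dz":0.623,"wx":-0.42,"wy":0,"wz":0.487,"hand":20},{"dx":0.783,"dy":0.004,"dz":0.662,"wx":-0.42,"wy":0,"wz":0.487,"hand":20},{"dx":0.829,"dy":0.008,"dz":0.7,"wx":-0.42,"wy":0,"wz":0.487,"hand":20},{"dx":0.875,"dy":0.011,"dz":0.739,"wx":-0.42,"wy":0,"wz":0.487,"hand":20}]}}

```text
clock: 9.45
eef_pos: [0.561, 0.2395, 0.0273]
tool_rot: [0.702, 0.625, 0.256, -0.227]
ft_force: [0.1, -3.3, 1.3]
grip_width: 0.0198
grasp_force: 1.6
```

```bash
sed -i 's/^cs,s=np.*$//; s/u=proj(c,.*$/u=proj(c,rk(x,y,z))[0]/' ov.py; python3 ov.py w6; python3 -c "
from mv import *
bot.camera('wrist'); o=bot.get_obs(); print(o['ft_force'].round(2),inr(o['eef_pos']))
cmd(rk(-.03,-.001,.027),83.3,40);cmd(rk(-.0,-.001,.027),83.3,40)"
```

```text
9.5 [0.5609 0.24   0.0274] [-0.44 -0.99  1.26] [ 0.05  0.54 -0.29  0.6   0.69  1.79]
[ 0.16 -1.91  0.15] [-0.05653358 -0.0010352 ]
d [ 0.403 -0.     0.345] w [-0.    -0.004  0.009]
d [ 0.863 -0.     0.731] w [-0.    -0.004  0.009]
```

View pics/w6b.png

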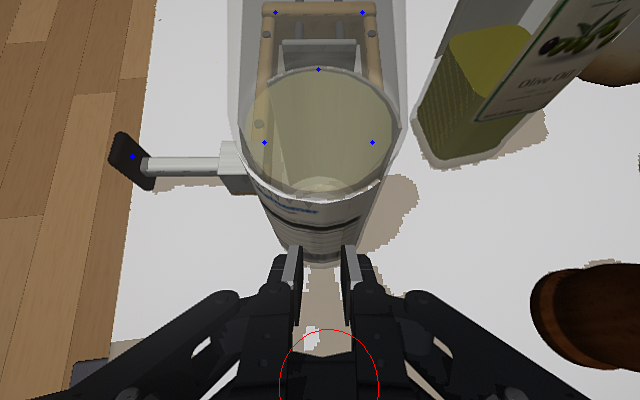

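The wrist view now shows the rails and projected points in line ((275,12), (363,12)), with the bottle centred at the mouth. Push on, 3 mm per row to TCP rack x = -0.015.

{"method": "drive_tool", "body": {"rows": [{"dx":0.045,"dy":0,"dz":0.038,"wx":0,"wy":0,"wz":0,"hand":20},{"dx":0.09,"dy":0,"dz":0.076,"wx":0,"wy":0,"wz":0,"hand":20},{"dx":0.135,"dy":0,"dz":0.115,"wx":0,"wy":0,"wz":0,"hand":20},{"dx":0.18,"dy":0,"dz":0.153,"wx":0,"wy":0,"wz":0,"hand":20},{"dx":0.225,"dy":0,"dz":0.191,"wx":0,"wy":0,"wz":0,"hand":20},{"dx":0.27,"dy":0,"dz":0.229,"wx":0,"wy":0,"wz":0,"hand":20},{"dx":0.315,"dy":0,"dz":0.268,"wx":0,"wy":0,"wz":0,"hand":20},{"dx":0.36,"dy":0,"dz":0.306,"wx":0,"wy":0,"wz":0,"hand":20},{"dx":0.405,"dy":0,"dz":0.345,"wx":0,"wy":0,"wz":0,"hand":20},{"dx":0.45,"dy":0,"dz":0.383,"wx":0,"wy":0,"wz":0,"hand":20},{"dx":0.495,"dy":0,"dz":0.421,"wx":0,"wy":0,"wz":0,"hand":20},{"dx":0.54,"dy":0,"dz":0.459,"wx":0,"wy":0,"wz":0,"hand":20},{"dx":0.585,"dy":0,"dz":0.497,"wx":0,"wy":0,"wz":0,"hand":20},{"dx":0.63,"dy":0,"dz":0.535,"wx":0,"wy":0,"wz":0,"hand":20}]}}

```text
clock: 10.95
eef_pos: [0.5657, 0.2805, 0.027]
tool_rot: [0.702, 0.625, 0.256, -0.227]
ft_force: [-0.1, -2.4, 1.1]
grip_width: 0.0199
grasp_force: 1.6
```

```bash
cat > ck.py <<'E'
from mv import *
f=[]
for i in range(4):
    bot.camera('wrist'); o=bot.get_obs(); f.append(o['ft_force'])
print(o['clock'],o['eef_pos'].round(4),inr(o['eef_pos']).round(4),'F',np.mean(f,0).round(2),np.std(f,0).round(2))
r=bot.outline_of('wrist','vinegar')
if r:
    m=r[0]['region']; print(r[0]['extent'],[np.where(m[v])[0][[0,-1]].tolist() for v in (200,230,240) if m[v].any()])
E
python3 ck.py
```

```text
11.15 [0.5655 0.2804 0.0268] [-0.0156 -0.0009] F [-0.46 -1.6  -0.3 ] [0.26 0.46 0.56]
[317.9, 137.5, 186.2, 270.7] [[260, 376], [275, 364], [279, 360]]
```

{"method": "drive_tool", "body": {"rows": [{"dx":0.031,"dy":0,"dz":0.026,"wx":0,"wy":0,"wz":0,"hand":20},{"dx":0.061,"dy":0,"dz":0.052,"wx":0,"wy":0,"wz":0,"hand":20},{"dx":0.092,"dy":0,"dz":0.078,"wx":0,"wy":0,"wz":0,"hand":20},{"dx":0.123,"dy":0,"dz":0.104,"wx":0,"wy":0,"wz":0,"hand":20},{"dx":0.153,"dy":0,"dz":0.13,"wx":0,"wy":0,"wz":0,"hand":20},{"dx":0.184,"dy":0,"dz":0.156,"wx":0,"wy":0,"wz":0,"hand":20},{"dx":0.214,"dy":0,"dz":0.182,"wx":0,"wy":0,"wz":0,"hand":20}]}}

```text
clock: 11.9
eef_pos: [0.5674, 0.2944, 0.027]
tool_rot: [0.702, 0.625, 0.256, -0.227]
ft_force: [-0.4, -3.5, 1.7]
grip_width: 0.0197
grasp_force: 1.6
```

```bash
python3 ck.py
```

```text
12.1 [0.5673 0.2943 0.0268] [-0.0016 -0.0011] F [ 0.12 -2.4   0.48] [0.55 0.54 0.46]
```

{"method": "drive_tool", "body": {"rows": [{"dx":0.023,"dy":0,"dz":0.019,"wx":0,"wy":0,"wz":0,"hand":20},{"dx":0.046,"dy":0,"dz":0.038,"wx":0,"wy":0,"wz":0,"hand":20},{"dx":0.069,"dy":0,"dz":0.057,"wx":0,"wy":0,"wz":0,"hand":20},{"dx":0.092,"dy":0,"dz":0.077,"wx":0,"wy":0,"wz":0,"hand":20}]}}

```text
clock: 12.55
eef_pos: [0.5682, 0.3003, 0.027]
tool_rot: [0.702, 0.625, 0.256, -0.227]
ft_force: [0.6, -3.0, 1.5]
grip_width: 0.0199
grasp_force: 1.6
```

```bash
python3 ck.py
```

```text
12.75 [0.568  0.3003 0.0269] [ 0.0044 -0.0011] F [-0.52 -2.72  0.64] [0.31 0.23 0.7 ]
[317.2, 135.9, 185.9, 268.2] [[259, 377], [274, 364], [278, 361]]
```

{"method": "drive_tool", "body": {"rows": [{"dx":0.023,"dy":0,"dz":0.019,"wx":0,"wy":0,"wz":0,"hand":20},{"dx":0.046,"dy":0,"dz":0.038,"wx":0,"wy":0,"wz":0,"hand":20},{"dx":0.069,"dy":0,"dz":0.057,"wx":0,"wy":0,"wz":0,"hand":20}]}}

```text
clock: 13.1
eef_pos: [0.5687, 0.3047, 0.0271]
tool_rot: [0.702, 0.624, 0.256, -0.227]
ft_force: [-1.2, -2.1, 1.2]
grip_width: 0.0199
grasp_force: 1.6
```

```bash
python3 ck.py
```

```text
13.3 [0.5685 0.3047 0.0269] [ 0.0089 -0.0011] F [-0.29 -2.43  1.07] [0.72 0.26 0.43]
[316.6, 135.7, 185.7, 271.3] [[260, 377], [273, 364], [278, 360]]
```

{"method": "drive_tool", "body": {"rows": [{"dx":0.023,"dy":0,"dz":0.019,"wx":0,"wy":0,"wz":0,"hand":20},{"dx":0.046,"dy":0,"dz":0.038,"wx":0,"wy":0,"wz":0,"hand":20}]}}

```text
clock: 13.55
eef_pos: [0.569, 0.3076, 0.027]
tool_rot: [0.702, 0.624, 0.256, -0.227]
ft_force: [-0.7, -2.7, 0.6]
grip_width: 0.02
grasp_force: 1.6
```

```bash
python3 ck.py
```

```text
13.75 [0.5689 0.3077 0.027 ] [ 0.0119 -0.0011] F [-0.3  -2.67  1.09] [0.3  0.33 0.11]
[316.6, 136.0, 184.7, 268.7] [[260, 376], [274, 363], [279, 360]]
```

{"method": "drive_tool", "body": {"rows": [{"dx":0.023,"dy":0,"dz":0.019,"wx":0,"wy":0,"wz":0,"hand":20},{"dx":0.046,"dy":0,"dz":0.038,"wx":0,"wy":0,"wz":0,"hand":20}]}}

```text
clock: 14.0
eef_pos: [0.5694, 0.3106, 0.0271]
tool_rot: [0.702, 0.624, 0.256, -0.227]
ft_force: [-0.1, -3.3, 1.7]
grip_width: 0.02
grasp_force: 1.6
```

```bash
python3 ck.py
```

```text
14.2 [0.5693 0.3106 0.027 ] [ 0.0149 -0.0011] F [-0.08 -2.71  0.58] [0.36 0.38 0.4 ]
[317.1, 134.7, 189.9, 269.3] [[260, 377], [274, 364], [279, 360]]
```

{"method": "drive_tool", "body": {"rows": [{"dx":0.023,"dy":0,"dz":0.019,"wx":0,"wy":0,"wz":0,"hand":20},{"dx":0.046,"dy":0,"dz":0.038,"wx":0,"wy":0,"wz":0,"hand":20}]}}

```text
clock: 14.45
eef_pos: [0.5697, 0.3136, 0.0271]
tool_rot: [0.702, 0.624, 0.256, -0.227]
ft_force: [-0.2, -3.3, 1.4]
grip_width: 0.02
grasp_force: 1.6
```

```bash
python3 ck.py
```

```text
14.65 [0.5696 0.3136 0.027 ] [ 0.0179 -0.0011] F [-0.29 -2.54  0.83] [0.35 0.67 0.32]
[316.9, 137.2, 186.9, 270.1] [[259, 376], [273, 364], [279, 360]]
```

{"method": "drive_tool", "body": {"rows": [{"dx":0.023,"dy":0,"dz":0.019,"wx":0,"wy":0,"wz":0,"hand":20},{"dx":0.046,"dy":0,"dz":0.038,"wx":0,"wy":0,"wz":0,"hand":20}]}}

```text
clock: 14.9
eef_pos: [0.5701, 0.3165, 0.0271]
tool_rot: [0.702, 0.624, 0.256, -0.227]
ft_force: [0.1, -4.1, 1.7]
grip_width: 0.0202
grasp_force: 1.6
```

```bash
python3 ck.py
```

```text
15.1 [0.57   0.3166 0.027 ] [ 0.0209 -0.0011] F [-0.29 -2.89  1.06] [0.15 0.73 0.45]
[316.6, 138.3, 185.7, 271.4] [[259, 376], [274, 363], [279, 360]]
```

{"method": "drive_tool", "body": {"rows": [{"dx":0.023,"dy":0,"dz":0.019,"wx":0,"wy":0,"wz":0,"hand":20},{"dx":0.038,"dy":0,"dz":0.032,"wx":0,"wy":0,"wz":0,"hand":20}]}}

```text
clock: 15.35
eef_pos: [0.5704, 0.3191, 0.0272]
tool_rot: [0.702, 0.624, 0.256, -0.227]
ft_force: [-0.1, -2.9, 1.9]
grip_width: 0.0203
grasp_force: 1.6
```

```bash
python3 ck.py
```

```text
15.55 [0.5703 0.319  0.0271] [ 0.0233 -0.0012] F [-0.13 -2.84  1.  ] [0.08 0.11 0.38]
[315.7, 137.4, 192.4, 271.2] [[260, 377], [274, 363], [279, 360]]
```

{"method": "drive_tool", "body": {"rows": [{"dx":0.015,"dy":0,"dz":0.013,"wx":0,"wy":0,"wz":0,"hand":20},{"dx":0.031,"dy":0,"dz":0.026,"wx":0,"wy":0,"wz":0,"hand":20}]}}

```text
clock: 15.8
eef_pos: [0.5706, 0.321, 0.0271]
tool_rot: [0.702, 0.624, 0.256, -0.227]
ft_force: [-0.9, -2.3, 1.3]
grip_width: 0.0199
grasp_force: 1.6
```

```bash
python3 ck.py
```

```text
16.0 [0.5705 0.321  0.027 ] [ 0.0253 -0.0011] F [ 0.04 -2.97  1.05] [0.21 0.24 0.48]
[316.8, 135.6, 184.0, 269.4] [[261, 376], [274, 363], [279, 359]]
```

{"method": "drive_tool", "body": {"rows": [{"dx":0.015,"dy":0,"dz":0.013,"wx":0,"wy":0,"wz":0,"hand":20},{"dx":0.031,"dy":0,"dz":0.026,"wx":0,"wy":0,"wz":0,"hand":20}]}}

```text
clock: 16.25
eef_pos: [0.5708, 0.323, 0.0271]
tool_rot: [0.702, 0.624, 0.256, -0.227]
ft_force: [-1.3, -4.0, 1.6]
grip_width: 0.0199
grasp_force: 1.6
```

```bash
python3 ck.py; python3 -c "
from mv import *
c,im=snap('wrist','w7.png'); c,im2=snap('scene','s7.png')
a=cv2.resize(im[0:260,200:450],None,fx=1.6,fy=1.6,interpolation=3); b=cv2.resize(im2[180:350,205:335],None,fx=3,fy=3,interpolation=3)
o=np.zeros((520,795,3),np.uint8); o[:a.shape[0],:a.shape[1]]=a; o[:b.shape[0],402:402+b.shape[1]]=b; cv2.imwrite('pics/c7.png',o[:,:,::-1])"
```

```text
16.45 [0.5707 0.323  0.027 ] [ 0.0274 -0.0011] F [-0.56 -3.    1.5 ] [0.38 0.24 0.13]
[318.5, 137.2, 185.6, 271.8] [[259, 376], [273, 363], [278, 360]]
```

View pics/c7.png

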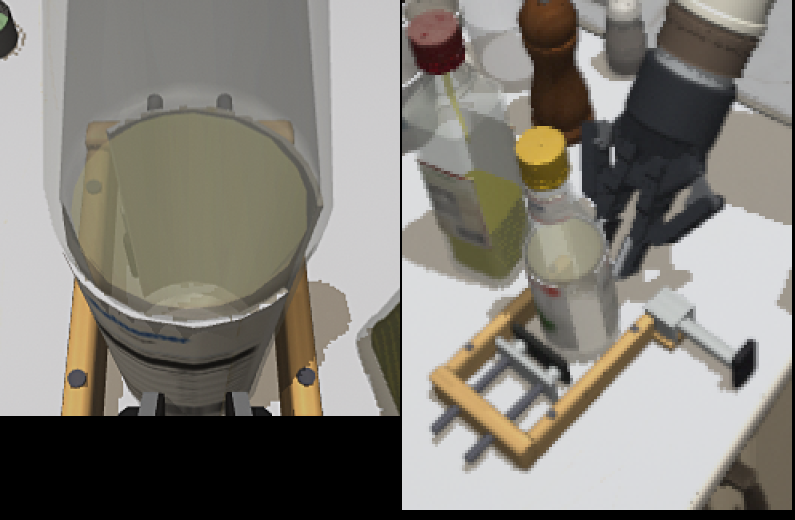

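The left half shows the bottle between the rails. The right half shows its foot at (583,355) right by the black pad at (540,350), which seems unmoved from its first position. I'll track pad travel numerically from the rods and pad in the scene picture.

```bash
cat > pad.py <<'E'
from h import *
def shift(a,b,box):
    x0,y0,x1,y1=box; A=a[y0:y1,x0:x1]; B=b[y0-6:y1+6,x0-6:x1+6]
    r=cv2.matchTemplate(cv2.resize(B,None,fx=4,fy=4,interpolation=2),cv2.resize(A,None,fx=4,fy=4,interpolation=2),cv2.TM_CCOEFF_NORMED)
    _,s,_,l=cv2.minMaxLoc(r); return (l[0]/4-6,l[1]/4-6,round(s,3))
def pad(f=None):
    a=cv2.imread('pics/scene0.png',0)
    b=cv2.imread(f,0) if f else cv2.cvtColor(bot.camera('scene'),cv2.COLOR_RGB2GRAY)
    print('rodtipL',shift(a,b,(212,318,222,327)),'rodtipR',shift(a,b,(223,327,233,337)),'carriage',shift(a,b,(234,290,252,302)))
if __name__=='__main__':
    pad('pics/s7.png'); pad()
    c=cal('scene'); from mv import rk
    print('px per 5mm', proj(c,np.vstack([rk(.17,0,.024),rk(.175,0,.024),rk(.09,0,.04),rk(.085,-.028,.04),rk(.085,.028,.04)])).round(2).tolist())
E
python3 pad.py
```

```text
rodtipL (0.0, 0.0, 0.999) rodtipR (0.0, 0.0, 0.999) carriage (0.0, 0.0, 0.958)
rodtipL (0.0, 0.0, 0.999) rodtipR (0.0, 0.0, 0.999) carriage (0.0, 0.0, 0.958)
px per 5mm [[223.38, 324.23], [221.67, 325.89], [248.67, 295.3], [241.7, 286.91], [259.08, 300.81]]
```

```bash
cat > pb.py <<'E'
from mv import *
def pb(n,im):
    c=cal(n); g=im.max(2).astype(int); out={}
    P=[]
    for v in range(235,330):
        for u in range(230,345 if n=='side' else 275):
            if g[v,u]<60:
                q=1000*inr(atz(c,[u,v],.04)); 
                if 60<q[0]<125 and -32<q[1]<32: P.append(q)
    P=np.array(P); print(n,len(P))
    for b in range(-30,30,10):
        q=P[(P[:,1]>=b)&(P[:,1]<b+10),0]; print(b,q.min().round(1) if len(q) else None,q.max().round(1) if len(q) else None,len(q))
for n in ('scene','side'):
    pb(n,cv2.imread(f'pics/{n}0.png')); pb(n,bot.camera(n))
E
python3 pb.py
```

```text
scene 89
-30 85.1 90.1 5
-20 85.4 92.3 12
-10 85.1 93.6 14
0 85.1 96.1 21
10 85.4 96.4 22
20 84.7 91.1 13
scene 101
-30 83.6 90.1 6
-20 68.0 92.3 16
-10 68.8 93.6 21
0 85.1 96.1 21
10 84.4 95.7 22
20 84.7 91.1 13
side 135
-30 87.8 124.4 16
-20 87.2 119.8 18
-10 86.3 123.3 27
0 85.4 122.5 23
10 85.0 124.9 25
20 84.4 124.3 26
side 180
-30 61.3 124.4 22
-20 60.7 120.4 33
-10 60.0 123.3 39
0 63.2 122.5 31
10 81.3 124.9 30
20 84.1 124.3 25
```

```bash
cat > bf.py <<'E'
from mv import *
from scipy.optimize import least_squares
a=np.linspace(0,2*np.pi,90)
def sil(c,q):
    pts=np.vstack([np.c_[q[0]+.03*np.cos(a),q[1]+.03*np.sin(a),0*a+z] for z in (0,.05,.1)])
    h=cv2.convexHull(proj(c,pts).astype(np.float32)).astype(np.float32)
    return h
def find():
    D=[]
    for n in ('scene','side'):
        c=cal(n); bot.camera(n); r=[x for x in bot.outline_of(n,'vinegar')]
        if not r: print('none',n); continue
        m=r[0]['region']; v=np.where(m.any(1))[0]; b=v.max()
        u=np.where(m[b-8])[0]; print(n,r[0]['score'],r[0]['extent'],'bottom',b, 'cols',u.min(),u.max(), [np.where(m[b-k])[0][[0,-1]].tolist() for k in (0,4,14)])
        D.append((c,b,u.min(),u.max()))
    def res(q):
        o=[]
        for c,b,l,r in D:
            h=sil(c,q)[:,0]; M=np.zeros((3200,5120),np.uint8); cv2.fillPoly(M,[np.round(h*8).astype(int)],1)
            row=np.where(M[int((b-8)*8+4)])[0]/8 if M[int((b-8)*8+4)].any() else np.array([0,0]); o+=[row.min()-l,row.max()-(r+1),h[:,1].max()-(b+1)]
        return np.array(o)
    t=least_squares(res,rk(.05,0,0)[:2],diff_step=2e-3,x_scale=.01); print('bottle rack',inr(t.x).round(4),res(t.x).round(1))
find()
E
python3 bf.py; python3 -c "
from mv import *
print(bot.get_obs()['clock'],inr([.5566,.1538]))"
```

```text
scene 0.82 [259.2, 263.6, 34.7, 80.8] bottom 300 cols 253 276 [[262, 267], [256, 272], [251, 276]]
side 0.72 [327.7, 231.8, 27.4, 66.7] bottom 264 cols 318 339 [[321, 337], [319, 338], [319, 339]]
bottle rack [ 0.0367 -0.001 ] [ 1.6  0.8 -1.6 -0.1 -1.5  5. ]
16.95 [-0.14237224 -0.00685751]
```

```bash
cat > cap.py <<'E'
from mv import *
def cap(n,im,box):
    h=cv2.cvtColor(im,cv2.COLOR_BGR2HSV); m=((h[...,0]>18)&(h[...,0]<32)&(h[...,1]>140)&(h[...,2]>120)).astype(np.uint8)
    x0,y0,x1,y1=box; m2=np.zeros_like(m); m2[y0:y1,x0:x1]=m[y0:y1,x0:x1]
    v,u=np.where(m2); return np.array([(u.min()+u.max())/2,(v.min()+v.max())/2]),len(u),(v.min(),v.max())
def tri(f):
    A=np.zeros((3,3)); b=np.zeros(3)
    for n in ('scene','side'):
        c=cal(n); uv,k,e=cap(n,f[n],(215,150,335,260) if n=='scene' else (300,130,350,260)); print(n,uv,k,e)
        d=ray(c,uv); d/=np.linalg.norm(d); M=np.eye(3)-np.outer(d,d); A+=M; b+=M@c['origin']
    p=np.linalg.solve(A,b); print('cap',p.round(4),'rack',inr(p).round(4))
if __name__=='__main__':
    tri({n:cv2.imread(f'pics/{n}0.png') for n in ('scene','side')})
    tri({n:bot.camera(n)[:,:,::-1].copy() for n in ('scene','side')})
    o=bot.get_obs(); print(o['clock'],inr(o['eef_pos']))
E
python3 cap.py
```

```text
scene [309.5 180.5] 111 (np.int64(172), np.int64(189))
side [331.  163.5] 49 (np.int64(161), np.int64(166))
cap [0.554  0.1626 0.2334] rack [-0.1339 -0.0033]
scene [251. 232.] 175 (np.int64(222), np.int64(242))
side [329.5 204. ] 83 (np.int64(200), np.int64(208))
cap [0.5685 0.3464 0.2381] rack [0.0503 0.0038]
17.05 [ 0.02731717 -0.00116171]
```

{"method": "drive_tool", "body": {"rows": [{"dx":0.023,"dy":0,"dz":0.019,"wx":0,"wy":0,"wz":0,"hand":20},{"dx":0.046,"dy":0,"dz":0.038,"wx":0,"wy":0,"wz":0,"hand":20},{"dx":0.061,"dy":0,"dz":0.052,"wx":0,"wy":0,"wz":0,"hand":20}]}}

```text
clock: 17.35
eef_pos: [0.5714, 0.3271, 0.0272]
tool_rot: [0.702, 0.625, 0.256, -0.227]
ft_force: [0.2, -3.9, 2.2]
grip_width: 0.0198
grasp_force: 1.6
```

```bash
python3 ck.py; python3 pb.py | sed -n 9,15p
```

```text
17.55 [0.5713 0.327  0.027 ] [ 0.0314 -0.0012] F [-0.12 -3.07  1.27] [0.27 0.42 0.4 ]
[316.2, 135.2, 187.3, 268.1] [[260, 376], [274, 363], [279, 360]]
-30 83.6 90.1 7
-20 71.3 92.3 18
-10 72.4 93.6 20
0 84.4 96.1 22
10 83.7 96.4 24
20 84.7 91.1 13
side 135
```

{"method": "drive_tool", "body": {"rows": [{"dx":0.015,"dy":0,"dz":0.013,"wx":0,"wy":0,"wz":0,"hand":20},{"dx":0.031,"dy":0,"dz":0.026,"wx":0,"wy":0,"wz":0,"hand":20}]}}

```text
clock: 17.9
eef_pos: [0.5715, 0.329, 0.027]
tool_rot: [0.702, 0.624, 0.256, -0.227]
ft_force: [-1.1, -4.0, 1.2]
grip_width: 0.0196
grasp_force: 1.6
```

```bash
python3 ck.py; python3 pb.py | sed -n 9,15p
```

```text
18.1 [0.5715 0.329  0.027 ] [ 0.0334 -0.0012] F [-0.07 -3.46  1.53] [0.27 0.29 0.66]
[316.6, 136.8, 187.5, 267.3] [[260, 375], [274, 363], [280, 360]]
-30 83.6 90.1 7
-20 72.7 92.3 20
-10 75.3 93.6 20
0 84.4 96.1 23
10 83.7 95.7 24
20 84.7 91.1 13
side 135
```

{"method": "drive_tool", "body": {"rows": [{"dx":0.015,"dy":0,"dz":0.013,"wx":0,"wy":0,"wz":0,"hand":20},{"dx":0.031,"dy":0,"dz":0.026,"wx":0,"wy":0,"wz":0,"hand":20},{"dx":0.031,"dy":0,"dz":0.026,"wx":0,"wy":0,"wz":0,"hand":20}]}}

```text
clock: 18.55
eef_pos: [0.5718, 0.3312, 0.0271]
tool_rot: [0.702, 0.625, 0.256, -0.227]
ft_force: [-0.5, -2.6, 0.1]
grip_width: 0.0197
grasp_force: 1.5
```

```bash
python3 ck.py
```

```text
18.75 [0.5717 0.331  0.027 ] [ 0.0354 -0.0012] F [-0.25 -2.44  1.02] [0.2  0.39 0.44]
[316.8, 136.5, 184.8, 267.7] [[260, 376], [273, 364], [278, 360]]
```

{"method": "drive_tool", "body": {"rows": [{"dx":0.015,"dy":0,"dz":0.013,"wx":0,"wy":0,"wz":0,"hand":20},{"dx":0.031,"dy":0,"dz":0.026,"wx":0,"wy":0,"wz":0,"hand":20},{"dx":0.031,"dy":0,"dz":0.026,"wx":0,"wy":0,"wz":0,"hand":20}]}}

```text
clock: 19.1
eef_pos: [0.572, 0.333, 0.0271]
tool_rot: [0.702, 0.625, 0.256, -0.227]
ft_force: [-0.6, -4.2, 1.4]
grip_width: 0.0197
grasp_force: 1.9
```

```bash
python3 ck.py; python3 pb.py | sed -n 9,15p; python3 cap.py|tail -2
```

```text
19.3 [0.5719 0.3329 0.027 ] [ 0.0373 -0.0012] F [-0.18 -4.12  1.26] [0.61 0.51 0.22]
[317.2, 137.2, 186.4, 269.7] [[259, 376], [273, 363], [279, 360]]
-30 85.1 91.6 8
-20 77.8 93.7 18
-10 78.6 96.8 27
0 84.4 97.5 25
10 85.4 97.1 24
20 84.7 91.8 14
side 135
cap [0.5704 0.3574 0.2392] rack [0.0615 0.0032]
19.55 [ 0.03735686 -0.00121021]
```

Contact: force up to 4.1 N and the pad is starting to move. Press about 4 mm more.

{"method": "drive_tool", "body": {"rows": [{"dx":0.015,"dy":0,"dz":0.013,"wx":0,"wy":0,"wz":0,"hand":20},{"dx":0.031,"dy":0,"dz":0.026,"wx":0,"wy":0,"wz":0,"hand":20},{"dx":0.031,"dy":0,"dz":0.026,"wx":0,"wy":0,"wz":0,"hand":20}]}}

```text
clock: 19.85
eef_pos: [0.5722, 0.335, 0.0271]
tool_rot: [0.702, 0.625, 0.256, -0.227]
ft_force: [-0.4, -4.1, 3.1]
grip_width: 0.0196
grasp_force: 2.3
```

```bash
python3 ck.py
```

```text
20.05 [0.5722 0.3349 0.027 ] [ 0.0394 -0.0012] F [-0.2 -4.9  1.9] [0.26 0.54 0.32]
[316.8, 135.6, 185.6, 271.1] [[260, 376], [274, 363], [279, 360]]
```

{"method": "drive_tool", "body": {"rows": [{"dx":0.015,"dy":0,"dz":0.013,"wx":0,"wy":0,"wz":0,"hand":20},{"dx":0.031,"dy":0,"dz":0.026,"wx":0,"wy":0,"wz":0,"hand":20},{"dx":0.031,"dy":0,"dz":0.026,"wx":0,"wy":0,"wz":0,"hand":20}]}}

```text
clock: 20.4
eef_pos: [0.5725, 0.3369, 0.0271]
tool_rot: [0.702, 0.624, 0.256, -0.227]
ft_force: [-1.8, -6.0, 1.9]
grip_width: 0.0201
grasp_force: 2.8
```

```bash
python3 ck.py; python3 pb.py | sed -n 9,15p
```

```text
20.6 [0.5724 0.3368 0.027 ] [ 0.0412 -0.0012] F [-0.77 -5.78  2.58] [0.32 0.33 0.63]
[316.3, 135.3, 186.2, 270.2] [[259, 376], [274, 363], [279, 360]]
-30 88.3 96.6 9
-20 80.7 96.9 18
-10 82.2 96.8 24
0 88.3 97.8 19
10 88.6 98.2 19
20 89.7 96.7 13
side 135
```

Step 1 is met (pad in about 4–6 mm, about 3 N). Back off slowly.

{"method": "drive_tool", "body": {"rows": [{"dx":-0.015,"dy":0,"dz":-0.013,"wx":0,"wy":0,"wz":0,"hand":20},{"dx":-0.031,"dy":0,"dz":-0.026,"wx":0,"wy":0,"wz":0,"hand":20},{"dx":-0.046,"dy":0,"dz":-0.039,"wx":0,"wy":0,"wz":0,"hand":20},{"dx":-0.061,"dy":0,"dz":-0.051,"wx":0,"wy":0,"wz":0,"hand":20},{"dx":-0.077,"dy":0,"dz":-0.064,"wx":0,"wy":0,"wz":0,"hand":20},{"dx":-0.092,"dy":0,"dz":-0.077,"wx":0,"wy":0,"wz":0,"hand":20},{"dx":-0.107,"dy":0,"dz":-0.09,"wx":0,"wy":0,"wz":0,"hand":20},{"dx":-0.123,"dy":0,"dz":-0.103,"wx":0,"wy":0,"wz":0,"hand":20},{"dx":-0.16,"dy":0,"dz":-0.135,"wx":0,"wy":0,"wz":0,"hand":20},{"dx":-0.23,"dy":0,"dz":-0.193,"wx":0,"wy":0,"wz":0,"hand":20},{"dx":-0.35,"dy":0,"dz":-0.294,"wx":0,"wy":0,"wz":0,"hand":20},{"dx":-0.5,"dy":0,"dz":-0.42,"wx":0,"wy":0,"wz":0,"hand":20},{"dx":-0.75,"dy":0,"dz":-0.63,"wx":0,"wy":0,"wz":0,"hand":20},{"dx":-1.1,"dy":0,"dz":-0.92,"wx":0,"wy":0,"wz":0,"hand":20},{"dx":-1.5,"dy":0,"dz":-1.26,"wx":0,"wy":0,"wz":0,"hand":20},{"dx":-1.5,"dy":0,"dz":-1.26,"wx":0,"wy":0,"wz":0,"hand":20}]}}

```text
clock: 22.35
eef_pos: [0.5611, 0.2365, 0.0267]
tool_rot: [0.704, 0.623, 0.255, -0.227]
ft_force: [0.5, -0.5, 0.1]
grip_width: 0.0202
grasp_force: 0.0
```

```bash
python3 ck.py; python3 pb.py | sed -n 9,15p; python3 cap.py|tail -2; python3 -c "
from mv import *
cmd(rk(-.06,.1,.18),83.3,40); cmd(rk(-.0,.19,.18),83.3,0)
print(rk(0,.128,.03),rk(0,.16,.03))
r=bot.look_for('scene','bar_end'); print(r[:2])
c=cal('scene'); print(proj(c,[rk(0,.13,.03)]))"
```

```text
22.55 [0.5612 0.2399 0.0272] [-0.0563 -0.0013] F [ 0.07  0.17 -0.07] [0.18 0.37 0.42]
[316.9, 73.3, 117.2, 145.6] []
-30 88.3 94.8 7
-20 81.1 95.8 18
-10 81.8 96.8 24
0 87.9 97.8 20
10 87.6 98.2 20
20 87.9 94.9 15
side 135
cap [0.5702 0.3552 0.2371] rack [0.0592 0.0031]
22.8 [-0.05585394 -0.0008796 ]
d [ 1.906 -2.016 -2.395] w [-0.004 -0.003  0.014]
d [ 2.827 -3.815 -1.623] w [ 1.000e-03 -8.003e+00  1.500e-02]
[0.43927416 0.31093385 0.03      ] [0.4074927  0.31466732 0.03      ]
[{'extent': [309.2, 297.7, 26.7, 29.2], 'score': 0.69}]
[[318.7391038  302.27379119]]
```

Bottle stands at the pad, which stays pressed about 3 mm. Now go over to the bar's end with shut fingers, pointing down.

{"method": "drive_tool", "body": {"rows": [{"dx":0.45,"dy":-0.3,"dz":-0.6,"wx":0,"wy":0,"wz":0,"hand":0},{"dx":0.9,"dy":-0.8,"dz":-1.2,"wx":0,"wy":0,"wz":0,"hand":0},{"dx":1.4,"dy":-1.4,"dz":-1.8,"wx":0,"wy":0,"wz":0,"hand":0},{"dx":1.9,"dy":-2.0,"dz":-2.4,"wx":0,"wy":0,"wz":0,"hand":0},{"dx":2.1,"dy":-2.6,"dz":-2.2,"wx":0,"wy":-1.6,"wz":0,"hand":0},{"dx":2.3,"dy":-3.2,"dz":-2.0,"wx":0,"wy":-3.2,"wz":0,"hand":0},{"dx":2.6,"dy":-3.8,"dz":-1.8,"wx":0,"wy":-4.8,"wz":0,"hand":0},{"dx":2.83,"dy":-3.8,"dz":-1.62,"wx":0,"wy":-6.4,"wz":0,"hand":0},{"dx":2.83,"dy":-3.82,"dz":-1.62,"wx":0,"wy":-8,"wz":0,"hand":0},{"dx":2.83,"dy":-3.82,"dz":-1.62,"wx":0,"wy":-8,"wz":0,"hand":0},{"dx":2.83,"dy":-3.82,"dz":-1.62,"wx":0,"wy":-8,"wz":0,"hand":0},{"dx":2.83,"dy":-3.82,"dz":-1.62,"wx":0,"wy":-8,"wz":0,"hand":0}]}}

```text
clock: 24.05
eef_pos: [0.3773, 0.317, 0.1796]
tool_rot: [0.747, 0.664, -0.0, -0.0]
ft_force: [-0.1, -0.2, -0.1]
grip_width: 0.0002
grasp_force: 0.0
```

```bash
cat > br.py <<'E'
from mv import *
o=bot.get_obs(); print(o['clock'],inr(o['eef_pos']).round(4),o['eef_pos'][2],o['grip_width'])
for n in ('wrist','scene'):
    c=cal(n); im=bot.camera(n); g=im.max(2)
    u0=proj(c,[rk(0,.124,.049)])[0]; print(n,'pred plate top',u0.round(1))
    for r in bot.look_for(n,'bar_end')[:2]: print(r)
    x,y=u0.astype(int); P=[]
    for v in range(max(y-30,0),min(y+30,400)):
        for u in range(max(x-40,0),min(x+40,640)):
            if g[v,u]<50: P.append(1000*inr(atz(c,[u,v],.049)))
    P=np.array(P)
    if len(P): print(len(P),P.min(0).round(0),P.max(0).round(0),np.median(P,0).round(0))
E
python3 br.py; python3 -c "
from mv import *
cmd(rk(-.0,.185,.04),83.3,0)"
```

```text
24.05 [-0.0012  0.1902] 0.17959041046746907 0.00015224829179546896
wrist pred plate top [384.2 183.8]
{'extent': [402.9, 183.7, 61.3, 27.5], 'score': 0.65}
308 [-28. 123.] [ 22. 157.] [  1. 130.]
scene pred plate top [316.6 296.5]
{'extent': [310.2, 297.9, 30.5, 25.9], 'score': 0.79}
157 [-119.  111.] [ 22. 150.] [-86. 135.]
d [0.026 0.088 2.807] w [ 0.009 -0.011 -0.026]
```

{"method": "drive_tool", "body": {"rows": [{"dx":0.026,"dy":0,"dz":0.6,"wx":0,"wy":0,"wz":0,"hand":0},{"dx":0.026,"dy":0,"dz":1.3,"wx":0,"wy":0,"wz":0,"hand":0},{"dx":0.026,"dy":0.05,"dz":2.0,"wx":0,"wy":0,"wz":0,"hand":0},{"dx":0.026,"dy":0.088,"dz":2.5,"wx":0,"wy":0,"wz":0,"hand":0},{"dx":0.026,"dy":0.088,"dz":2.8,"wx":0,"wy":0,"wz":0,"hand":0},{"dx":0.026,"dy":0.088,"dz":2.8,"wx":0,"wy":0,"wz":0,"hand":0},{"dx":0.026,"dy":0.088,"dz":2.8,"wx":0,"wy":0,"wz":0,"hand":0}]}}

```text
clock: 24.95
eef_pos: [0.3827, 0.3183, 0.0405]
tool_rot: [0.748, 0.664, 0.0, 0.0]
ft_force: [0.3, -0.0, 0.4]
grip_width: 0.0001
grasp_force: 0.0
```

{"method": "drive_tool", "body": {"rows": [{"dx":0,"dy":0.1,"dz":0,"wx":0,"wy":0,"wz":0,"hand":0},{"dx":0,"dy":0.2,"dz":0,"wx":0,"wy":0,"wz":0,"hand":0},{"dx":0,"dy":0.3,"dz":0,"wx":0,"wy":0,"wz":0,"hand":0},{"dx":0,"dy":0.4,"dz":0,"wx":0,"wy":0,"wz":0,"hand":0},{"dx":0,"dy":0.5,"dz":0,"wx":0,"wy":0,"wz":0,"hand":0},{"dx":0,"dy":0.6,"dz":0,"wx":0,"wy":0,"wz":0,"hand":0},{"dx":0,"dy":0.7,"dz":0,"wx":0,"wy":0,"wz":0,"hand":0},{"dx":0,"dy":0.8,"dz":0,"wx":0,"wy":0,"wz":0,"hand":0},{"dx":0,"dy":0.9,"dz":0,"wx":0,"wy":0,"wz":0,"hand":0},{"dx":0,"dy":1.0,"dz":0,"wx":0,"wy":0,"wz":0,"hand":0}]}}

```text
clock: 25.95
eef_pos: [0.4324, 0.3129, 0.04]
tool_rot: [0.747, 0.665, 0.0, 0.0]
ft_force: [-0.3, 0.2, 0.0]
grip_width: 0.0001
grasp_force: 0.0
```

```bash
python3 ck.py; python3 br.py
```

```text
26.15 [0.432  0.3128 0.0399] [0.001  0.1354] F [ 0.17 -0.14  0.25] [0.45 0.35 0.31]
[558.5, 165.9, 163.0, 160.1] [[535, 639], [604, 639], [628, 639]]
26.2 [0.001  0.1356] 0.039941491206794855 -9.14367424596435e-05
wrist pred plate top [339.3 244.1]
{'extent': [483.7, 129.6, 312.6, 258.9], 'score': 0.64}
{'extent': [377.2, 231.6, 99.2, 43.7], 'score': 0.62}
1115 [-20. 116.] [ 19. 149.] [ -7. 128.]
scene pred plate top [316.6 296.5]
{'extent': [310.5, 296.4, 32.3, 26.5], 'score': 0.46}
908 [-94.  37.] [ 22. 163.] [-39. 107.]
```

{"method": "drive_tool", "body": {"rows": [{"dx":0,"dy":0.06,"dz":0,"wx":0,"wy":0,"wz":0,"hand":0},{"dx":0,"dy":0.12,"dz":0,"wx":0,"wy":0,"wz":0,"hand":0},{"dx":0,"dy":0.18,"dz":0,"wx":0,"wy":0,"wz":0,"hand":0},{"dx":0,"dy":0.24,"dz":0,"wx":0,"wy":0,"wz":0,"hand":0},{"dx":0,"dy":0.3,"dz":0,"wx":0,"wy":0,"wz":0,"hand":0},{"dx":0,"dy":0.36,"dz":0,"wx":0,"wy":0,"wz":0,"hand":0},{"dx":0,"dy":0.42,"dz":0,"wx":0,"wy":0,"wz":0,"hand":0},{"dx":0,"dy":0.48,"dz":0,"wx":0,"wy":0,"wz":0,"hand":0}]}}

```text
clock: 27.2
eef_pos: [0.4561, 0.31, 0.04]
tool_rot: [0.747, 0.665, 0.0, 0.0]
ft_force: [-0.5, 0.6, 0.1]
grip_width: -0.0006
grasp_force: 0.0
```

```bash
python3 ck.py; python3 br.py | tail -3
```

```text
27.4 [0.4559 0.3101 0.04  ] [0.0011 0.1114] F [ 0.11 -0.37 -0.15] [0.17 0.3  0.62]
[539.0, 179.9, 202.1, 197.5] [[491, 639], [548, 639], [567, 639]]
scene pred plate top [316.6 296.5]
{'extent': [309.9, 296.8, 27.7, 21.1], 'score': 0.76}
646 [-78.  30.] [ 22. 143.] [-33.  90.]
```

{"method": "drive_tool", "body": {"rows": [{"dx":0,"dy":0.04,"dz":0,"wx":0,"wy":0,"wz":0,"hand":0},{"dx":0,"dy":0.08,"dz":0,"wx":0,"wy":0,"wz":0,"hand":0},{"dx":0,"dy":0.12,"dz":0,"wx":0,"wy":0,"wz":0,"hand":0}]}}

```text
clock: 27.95
eef_pos: [0.4621, 0.3094, 0.0401]
tool_rot: [0.747, 0.665, 0.0, 0.0]
ft_force: [0.4, -0.3, -0.4]
grip_width: -0.0004
grasp_force: 0.0
```

```bash
python3 ck.py
```

```text
28.15 [0.4619 0.3094 0.04  ] [0.0011 0.1053] F [-0.01 -0.01  0.11] [0.65 0.44 0.58]
[535.5, 182.6, 209.1, 202.1] [[485, 639], [536, 639], [551, 639]]
```

No contact felt and the plate is unmoved, so something in my geometry is biased. Checking where the fingertips appear in the wrist and scene views.

```bash
python3 -c "
from mv import *
print('tip',bot.tip_extent); print(bot.get_calibration('wrist'))
c=cal('wrist'); o=bot.get_obs(); Rm=R.from_quat(o['tool_rot']).as_matrix(); e=o['eef_pos']
for t in (.011,0,-.01,-.02,-.03): print(t,proj(c,np.array([e+Rm@np.array([x,y,t]) for x,y in ((0,.01),(0,-.01),(.011,.01),(.011,-.01))])).round(0).tolist())
for n in ('scene','side'):
  c=cal(n); im=bot.camera(n); print(n,'tip px',proj(c,[e+Rm@np.array([0,0,.011]),e+Rm@np.array([0,0,-.02]),rk(0,.13,.03)]).round(1).tolist())
  cv2.imwrite(f'pics/{n}9.png',im[:,:,::-1])
  print([ (x['score'],x['extent']) for x in bot.look_for(n,'bar_end')[:2]])
# wrist picture, dark columns/rows around centre
im=bot.camera('wrist'); cv2.imwrite('pics/w9.png',im[:,:,::-1]); g=im.max(2)
for v in range(150,330,10): 
  print(v,''.join('#' if g[v,u]<60 else ('+' if g[v,u]<130 else '.') for u in range(220,460,4)))
g=cv2.imread('pics/scene9.png').max(2)
print('scene')
for v in range(250,325,2): print(v,''.join('#' if g[v,u]<60 else ('+' if g[v,u]<130 else '.') for u in range(270,350)))
"
```

```text
tip 0.011
{'vfov': 67.68831109830305, 'cx': 321.5217919060776, 'cy': 202.31035539275828, 'k1': 0.013999228205150116, 'mount': array([[ 8.04828777e-05,  9.52931201e-01,  3.03186609e-01,
         7.72328791e-02],
       [ 9.99999934e-01, -1.84096216e-04,  3.13167378e-04,
         9.78425106e-04],
       [ 3.54242473e-04,  3.03186564e-01, -9.52931153e-01,
        -1.72189100e-01],
       [ 0.00000000e+00,  0.00000000e+00,  0.00000000e+00,
         1.00000000e+00]])}
0.011 [[335.0, 230.0], [305.0, 230.0], [335.0, 214.0], [305.0, 214.0]]
0 [[336.0, 236.0], [304.0, 236.0], [336.0, 220.0], [304.0, 220.0]]
-0.01 [[337.0, 243.0], [303.0, 243.0], [337.0, 226.0], [303.0, 226.0]]
-0.02 [[338.0, 251.0], [302.0, 251.0], [338.0, 233.0], [302.0, 233.0]]
-0.03 [[339.0, 260.0], [301.0, 260.0], [339.0, 241.0], [301.0, 241.0]]
scene tip px [[310.0, 296.7], [309.7, 289.6], [318.7, 302.3]]
[(0.69, [257.9, 266.1, 34.7, 80.3]), (0.61, [309.1, 297.4, 31.0, 32.0])]
side tip px [[364.8, 248.7], [365.4, 241.4], [373.1, 248.7]]
[(0.47, [363.7, 246.7, 25.8, 11.4])]
150 ............................................
[... 3657 characters left out ...]
.+++++++++++++++++++
310 ++..........................................................++++++++++++++++++++
312 ..........................................................++++++++++++++++++++++
314 .........................................................+++++++++++++++++++++++
316 ........................................................++++++++++++++++++++++++
318 ......................................................++++++++++++++++++++++++++
320 .....................................................+++++++++++++++++++++++++++
322 ...................................................+++++++++++++++++++++++++++++
324 ..................................................++++++++++++++++++++++++++++++
```

The fingertips appear at rows ~250 (wrist) and (310,290) (scene), matching a tip about 30 mm shorter than nominal: they passed above the plate. This also explains the bottle offset. Back off and come in lower.

{"method": "drive_tool", "body": {"rows": [{"dx":0,"dy":-0.4,"dz":0,"wx":0,"wy":0,"wz":0,"hand":0},{"dx":0,"dy":-0.9,"dz":0,"wx":0,"wy":0,"wz":0,"hand":0},{"dx":0,"dy":-1.3,"dz":0,"wx":0,"wy":0,"wz":0,"hand":0},{"dx":0,"dy":-1.3,"dz":0,"wx":0,"wy":0,"wz":0,"hand":0},{"dx":0,"dy":-1.3,"dz":0.2,"wx":0,"wy":0,"wz":0,"hand":0},{"dx":0,"dy":-1.3,"dz":0.4,"wx":0,"wy":0,"wz":0,"hand":0},{"dx":0,"dy":-1.3,"dz":0.56,"wx":0,"wy":0,"wz":0,"hand":0},{"dx":0,"dy":-1.3,"dz":0.56,"wx":0,"wy":0,"wz":0,"hand":0}]}}

```text
clock: 29.25
eef_pos: [0.3966, 0.3158, 0.01]
tool_rot: [0.748, 0.664, -0.002, 0.0]
ft_force: [0.3, -0.6, -0.5]
grip_width: 0.0002
grasp_force: 0.0
```

```bash
python3 ck.py; python3 -c "
from mv import *
c=cal('scene'); o=bot.get_obs(); e=o['eef_pos']; print('tip pred t=-.02',proj(c,[e+[0,0,.02]]))
im=bot.camera('scene'); g=im.max(2)
for v in range(290,335,3): print(v,''.join('#' if g[v,u]<60 else ('+' if g[v,u]<130 else '.') for u in range(290,380)))
cmd(rk(0,.13,.012),83.3,0)"
```

```text
29.45 [0.3977 0.317  0.012 ] [0.0012 0.17  ] F [-0.02 -0.09  0.51] [0.4  0.49 0.03]
[603.0, 153.4, 74.1, 123.5] [[599, 639]]
tip pred t=-.02 [[332.50600894 312.49366378]]
290 +++++++++++++++++.......+#####################################++++++++++++++++++++++++++++
293 +++++++++..+++++++++++....+################################++##++++++++++++++++++++++++++.
296 ...+++.........+++++++++++.+###############################++++++++++++++++++++++++++++...
299 ...................++++++########++#########################+++++++++++++++++++++++++....+
302 .......................++#######++.+##########################+++++++++#+++++++++++....+++
305 .........................######+....+#+++################++++###++.+++++++++++++++...++++.
308 .........................+##+.......+++##+######################++++++++++++++++....+++...
311 .....................................++##+++#####+###############+++++++++++++....+++.....
314 ...................................+++++++++++++++++++++++++++++++++++++++++.....+++......
317 .................................++++++++++++++++++++++++++++++++++++++++++...++++........
320 ...............................++++++++++++++++++++++++++++++++++++++++++....+++..........
323 .............................++++++++++++++++++++++++++++++++++++++++++....+++............
326 ...........................++++++++++++++++++++++++++++++++++++++++++.....+++.............
329 .........................++++++++++++++++++++++++++++++++++++++++++.....+++...............
332 .........................++++++++++++++++++++++++++++++++++++++++.....+++.................
d [-0.027  0.8    0.007] w [ 0.011 -0.009 -0.002]
```

The tip's now where the "short" model predicts (about (331,313)), with no table contact. Push the bar.

{"method": "drive_tool", "body": {"rows": [{"dx":-0.02,"dy":0.1,"dz":0,"wx":0,"wy":0,"wz":0,"hand":0},{"dx":-0.02,"dy":0.2,"dz":0,"wx":0,"wy":0,"wz":0,"hand":0},{"dx":-0.02,"dy":0.3,"dz":0,"wx":0,"wy":0,"wz":0,"hand":0},{"dx":-0.02,"dy":0.4,"dz":0,"wx":0,"wy":0,"wz":0,"hand":0},{"dx":-0.02,"dy":0.5,"dz":0,"wx":0,"wy":0,"wz":0,"hand":0},{"dx":-0.02,"dy":0.6,"dz":0,"wx":0,"wy":0,"wz":0,"hand":0},{"dx":-0.02,"dy":0.7,"dz":0,"wx":0,"wy":0,"wz":0,"hand":0},{"dx":-0.02,"dy":0.8,"dz":0,"wx":0,"wy":0,"wz":0,"hand":0},{"dx":-0.02,"dy":0.9,"dz":0,"wx":0,"wy":0,"wz":0,"hand":0},{"dx":-0.02,"dy":1.0,"dz":0,"wx":0,"wy":0,"wz":0,"hand":0},{"dx":-0.02,"dy":1.1,"dz":0,"wx":0,"wy":0,"wz":0,"hand":0}]}}

```text
clock: 30.65
eef_pos: [0.4521, 0.3097, 0.012]
tool_rot: [0.747, 0.665, 0.0, -0.0]
ft_force: [-1.4, 1.1, 0.3]
grip_width: -0.0002
grasp_force: 0.8
```

```bash
python3 ck.py; python3 br.py | tail -2
```

```text
30.85 [0.4523 0.3093 0.012 ] [-1.000e-04  1.149e-01] F [ 0.21 -0.25 -0.1 ] [0.2  0.53 0.17]
[552.7, 175.9, 174.6, 190.1] [[503, 639], [562, 639], [582, 639]]
{'extent': [387.6, 193.9, 19.6, 23.6], 'score': 0.17}
874 [-82.  24.] [ 23. 148.] [-28.  93.]
```

{"method": "drive_tool", "body": {"rows": [{"dx":0,"dy":0.06,"dz":0,"wx":0,"wy":0,"wz":0,"hand":0},{"dx":0,"dy":0.12,"dz":0,"wx":0,"wy":0,"wz":0,"hand":0},{"dx":0,"dy":0.18,"dz":0,"wx":0,"wy":0,"wz":0,"hand":0},{"dx":0,"dy":0.24,"dz":0,"wx":0,"wy":0,"wz":0,"hand":0},{"dx":0,"dy":0.3,"dz":0,"wx":0,"wy":0,"wz":0,"hand":0}]}}

```text
clock: 31.6
eef_pos: [0.4669, 0.3078, 0.012]
tool_rot: [0.747, 0.665, 0.0, 0.0]
ft_force: [-1.5, -0.3, -0.3]
grip_width: 0.0001
grasp_force: 0.8
```

{"method": "drive_tool", "body": {"rows": [{"dx":0,"dy":0.03,"dz":0,"wx":0,"wy":0,"wz":0,"hand":0},{"dx":0,"dy":0.06,"dz":0,"wx":0,"wy":0,"wz":0,"hand":0}]}}

```text
clock: 31.8
eef_pos: [0.4698, 0.3075, 0.012]
tool_rot: [0.747, 0.665, 0.0, 0.0]
ft_force: [-1.4, 0.3, -0.2]
grip_width: 0.0
grasp_force: 0.7
```

{"method": "drive_tool", "body": {"rows": [{"dx":0,"dy":0.03,"dz":0,"wx":0,"wy":0,"wz":0,"hand":0},{"dx":0,"dy":0.06,"dz":0,"wx":0,"wy":0,"wz":0,"hand":0}]}}

```text
clock: 32.0
eef_pos: [0.4712, 0.3073, 0.0119]
tool_rot: [0.747, 0.665, -0.001, -0.001]
ft_force: [-7.0, 0.9, 2.9]
grip_width: 0.0003
grasp_force: 4.0
```

```bash
python3 ck.py
```

```text
32.2 [0.4711 0.3073 0.0119] [0.0001 0.096 ] F [-5.03  1.27  2.2 ] [0.19 0.49 0.26]
[535.1, 192.2, 209.8, 233.5] [[468, 639], [515, 639], [530, 639]]
```

The bar hit its hard stop (5–7 N at rack y = 0.096, as expected). Back away and check.

{"method": "drive_tool", "body": {"rows": [{"dx":0,"dy":-0.1,"dz":0,"wx":0,"wy":0,"wz":0,"hand":0},{"dx":0,"dy":-0.4,"dz":0,"wx":0,"wy":0,"wz":0,"hand":0},{"dx":0,"dy":-0.9,"dz":0,"wx":0,"wy":0,"wz":0,"hand":0},{"dx":0,"dy":-1.3,"dz":-0.5,"wx":0,"wy":0,"wz":0,"hand":0},{"dx":0,"dy":-1.5,"dz":-1.3,"wx":0,"wy":0,"wz":0,"hand":0},{"dx":0,"dy":-1.5,"dz":-2.2,"wx":0,"wy":0,"wz":0,"hand":0},{"dx":0,"dy":-1.5,"dz":-2.2,"wx":0,"wy":0,"wz":0,"hand":0}]}}

```text
clock: 32.95
eef_pos: [0.4024, 0.3191, 0.1289]
tool_rot: [0.747, 0.665, 0.007, 0.001]
ft_force: [0.6, 0.9, 0.6]
grip_width: -0.0001
grasp_force: 0.0
```

```bash
python3 ck.py; python3 pb.py | sed -n 9,15p; python3 cap.py | tail -2; python3 bf.py; python3 -c "
from mv import *
c=cal('scene'); im=bot.camera('scene'); g=im.max(2); print(bot.look_for('scene','bar_end')[:2])
print('closed pred',proj(c,[rk(-.012,.084,.049),rk(.012,.084,.049),rk(0,.084,.03)]).round(1).tolist())
for v in range(270,312,2): print(v,''.join('#' if g[v,u]<60 else ('+' if g[v,u]<130 else '.') for u in range(270,350)))"
```

```text
33.15 [0.3979 0.3153 0.1211] [-0.0005  0.1696] F [-0.02  0.17 -0.25] [0.52 0.39 0.5 ]
[554.5, 146.3, 171.0, 115.6] [[616, 639]]
-30 88.3 94.8 8
-20 81.1 95.5 17
-10 81.8 96.8 23
0 87.9 97.8 20
10 87.6 98.2 20
20 87.9 96.7 16
side 135
cap [0.5702 0.3552 0.2371] rack [0.0592 0.0031]
33.4 [-0.000552    0.16985296]
scene 0.56 [256.8, 265.3, 32.0, 80.6] bottom 303 cols 251 273 [[260, 265], [256, 270], [247, 273]]
side 0.86 [325.8, 233.9, 26.0, 63.9] bottom 266 cols 318 338 [[336, 337], [318, 338], [318, 339]]
bottle rack [ 0.0444 -0.001 ] [ 1.6  1.1 -2.3 -0.2 -0.6  5.1]
[{'extent': [292.4, 284.5, 33.1, 29.2], 'score': 0.62}]
closed pred [[306.3, 283.0], [299.4, 290.2], [303.2, 290.9]]
270 +......................................................+###################+..+#
272 +......................................................+########################
274 +.....+.................................................+#######################
276 ++.....+++..+++++.....++.................................#++++##################
278 ++........+++++++++++++++++..............................##+##+####
[... 673 characters left out ...]
.........+++++++++++
296 +...+....+++++++.......+++...+###+.................................+++++++++++++
298 ..+....+++++++.................+..................................++++++++++++++
300 +....+++++++.....................................................+++++++++++++++
302 ...+++++++.....................................................+++++++++++++++++
304 .+++++++......................................................++++++++++++++++++
306 ++++++.......................................................+++++++++++++++++++
308 ++++.......................................................+++++++++++++++++++++
310 ++........................................................++++++++++++++++++++++
```

The bar's plate is at its predicted closed place, the bottle is upright, and the pad is still pressed. Handing in.

```bash
python3 -c "
from workcell import bot
print(bot.job_done())"
```

```text
the job is handed in; nothing more can be done
None
```

The vinegar bottle stands upright against the sprung pad, which is pressed in by about 3 mm. The retaining bar is pushed closed to its stop, and the job was handed in at about 33 s; `job_done()` returned no verdict.

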